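Lift the split retaining ring off the compressor pump head

TASK

Take the hooked pick from its stand, gently work its foot under the free end of the split ring on the pump head (the end away from the dowel pin) and lift that end up out of the groove until it rests on top of the stub; do not take hold of the ring with the fingers before that, and do not force the pick against the head or the ring. Hang the pick back upright in its stand, take the ring off the stub, and leave it lying flat in the steel parts tray without disturbing anything else on the bench.

Things in the scene. Friction and masses are not known exactly. Their poses are not given: they have to be found in the camera images.
- head: Pump head, fixed: grey foot plate 150 x 110 mm, round finned aluminium body 96 mm across with its flat top 50 mm above the bench, an upright steel shaft stub on its axis. Origin on the axis at bench level, z up; x points from the axis to the ring's free end. From 50 to 66 mm up is a neck of radius 22 mm, on whose rim the ring rests; away from the land, 16 mm is free under the ring's outer part.
- stub_top (a point): Middle of the stub's flat top, 77.5 mm above the bench; axes as the head's. Below it a steel lip, a cone from radius 20.5 mm at 76.5 mm narrowing to 17.5 mm at 71.5 mm; under that the groove, radius 17.5 mm, down to 66 mm. The lip exists only on the +x side (-9 to 27 degrees about z) and the -x side (155 to 205 degrees). Steel parts are oiled, friction about 0.2.
- land (a point): Middle of the top of a raised flat land on the head, 60.5 mm above the bench, 28 mm wide along y, reaching along x from the neck (22 mm from the head's axis) out to 45 mm; axes as the head's. It runs out from under the ring's free end (outer edge 28 mm from the axis); the gap between land and ring is 5.5 mm high, and ends inward at the neck.
- pin_top (a point): Top of a fixed dowel pin, 5 mm across, 21 mm tall, standing in the split of the ring beside its anchored end, at x 20.5, y -13.5 mm of the head. The free end is the other one.
- ring_mid (a point): Centre of the split steel retaining ring, half-way up its thickness; z its axis, x towards the free end. Outer diameter 56 mm, inner 36 mm, 5 mm thick, split 30 degrees wide, 65 g. Seated it lies level, underside 66 mm up. Once the free end is out, the ring stays tilted 0.2 to 0.3 rad, free end up; grip it across its diameter at the head's +y and -y sides and draw it 3 mm to its -x as it rises.
- ring_tip (a point): Point on the underside of the ring's free end, mid-width, 23 mm from the ring's centre. Seated 66 mm up; out of the groove, on the stub top, about 78 mm. The quarter from -10 to 85 degrees about the ring's z is springy: lifted here by 12 to 16 mm it rides outward over the lip (8 to 18 N at a pick tip under the outer 6 mm) and then stays up. The rest of the ring does not give.
- pick_mid (a point): Hooked pick, upright: this is the middle of its black handle, 14 x 14 x 70 mm; z up, x the way the foot points. Square collar 26 x 26 x 4 mm, underside 39 mm below. Then a 6 mm shank on the axis, bent into a flat foot 6 mm wide, 4 mm thick, tip 14 mm from the axis along +x. The shank's reach differs each time: foot underside 82 to 110 mm below this point, to be found by feel. 70 g.
- stand_slot (a point): Middle of the top face of the pick's fixed stand, a grey steel plate 70 x 50 mm on two cheeks, top 78 mm above the bench. A 14 mm wide slot through it runs along x from -15 to +25 mm of this point. The pick hangs in it by its collar, handle up, foot pointing to +x, handle middle 39 mm above this point; it goes in and out straight up and down.
- tray: The steel parts tray, fixed: outside 120 mm along its x, 150 mm along its y, 18 mm high, walls and floor 4 to 5 mm. Origin at the centre of its underside.
- tin_plain: Bystander: plain steel tin, 74 mm across, 110 mm tall.
- tin_green: Bystander: steel tin with a green band, 74 mm across, 110 mm tall.
- jug: Bystander: white plastic bottle, 80 mm across, 150 mm tall.
- tape: Bystander: empty cardboard core, 90 mm across, 25 mm high.
- wrench: Bystander: steel wrench, 160 mm long, lying.
- brush: Bystander: paint brush, 170 mm long, lying.
- cup: Bystander: white plastic cup, 70 mm across, 70 mm tall.
There are look-alikes about, which are no part of the job. There is more than one size of the part that bears pick_mid; the job needs the largest.

How it is judged:
By the outcome, as a careful person would: the job done as asked, in the order asked, and still so for the second after the job is handed in, with the robot touching nothing.
It also fails if it takes over 72 s, if anything falls off the work surface, if the arm or the gripper's body presses on something with over 40 N, if the wrist force passes 120 N, or if a joint passes its speed limit or range.

ROBOT

A 6-joint arm with a two-finger parallel gripper is mounted at the origin on the work surface. World frame = base frame: x ahead of the robot, y to its left, z up, the work surface at z = 0. Lengths are in mm, angles in rad, forces in N, time in s.
With the tool pointing down it reaches from about 350 to 875 mm from the base axis. Payload 4.2 kg.
Tool frame: the origin (TCP) lies at the very end of the fingers, on their centre line; the grasp point (between the pads) lies arm.hold_point_z behind it (arm.hold_point_z is the distance from the TCP to the grasp point, in mm); z points along the fingers, y is the direction in which the jaws open and shut (so a half turn about z gives the same grasp; the last joint's range is limited). The gripper opens to 85 mm and grips with 20 to 120 N. Pads are 22 mm wide; open, the fingers measure 114 mm over their backs; the gripper's body (76 mm by 85 mm) begins 54 mm behind the grasp point. The pads swing forward as they close: fully open they stand 13 mm farther back than shut.
Start: joints at [1.392, 0.385, 0.008, 0, -1.194, -0.259], TCP at [264.934, 566.047, 231.312] pointing down, gripper open.
Joint ranges: [-3.14, 3.14], [-1.21, 2.06], [-1.07, 1.41], [-3.16, 2.05], [-2.99, -0.16], [-3.1, 3.1]. Speed limits (rad/s): [2.79, 2.79, 3.14, 3.14, 3.14, 3.14].

INTERFACE

Orientations are given as a unit quaternion [x, y, z, w].
In Python, from bench import arm gives the robot as it stands.
- The arm moves only by the tool step_arm, never from a script. Its argument "series" is a list of rows, each a list of 6 numbers: the shift along the world's x, y, z scaled (see below), then the turn, a rotation vector about the world's x, y, z scaled (see below). A call has 1 to 12 rows; each row is the pose to reach, as a shift and turn from the pose commanded when the call began; what a row does not reach only later rows make up. The controller multiplies each number of a shift by 400 mm and each number of a turn by pi/2 rad. A row lasts 1/12 s, in which the tool goes at most 41.7 mm and 7.16 degrees, less where a joint would pass 70% of its speed; a pose out of reach is approached as far as the arm can. A call with a number of a shift or a turn outside -1 to 1 is refused whole. A call with a gripper value outside its range is refused whole. "jaw" is the opening, from -1 (shut) to 1 (fully open), set as the call begins (left out, the last holds). The fingers move at their own pace and stop on an object; the grip force is fixed at half the most. Time passes only in rows, so rows that repeat a pose let the fingers close. It gives the time, the measured TCP pose, the force and the opening at its end, in the units of the state.
- arm.read_state(): the state, without advancing time (a new reading comes with each control period).
- arm.get_image(name): name is "scene" or "top" or "wrist"; returns a dict with "image" (420x560x3 uint8, red, green, blue), "camera_matrix" (3x3 intrinsics, pixels), "world_from_camera" (4x4, takes a point from camera to world coordinates). Camera axes: x right, y up, looking along -z (the intrinsics and any distortion apply to the point x, -y, -z); pixel columns grow to the right and rows downward; lengths in mm; the calibration is good to about 2 mm. A picture is of the moment at which its call begins. There is no depth.
- arm.job_done(): hands the job in, once; it reports no verdict.
The state is a dict: "clock": time; "joints": joint angles; "joint_vel": joint speeds; "joint_efforts": joint torques, N m; "position": TCP position; "ee_rot": TCP orientation; "contact_force": force on the tool from outside, world axes, zero at the start; "wrist_torque": the same for the moment, N m; "gripper_width": finger opening in mm.
Only numpy, scipy, OpenCV 4.12 (cv2) and the standard library are available. Lean on these libraries where they do the work, as an engineer would, in place of code of your own. Each camera call takes 0.05 s, during which the arm holds its last target.

## Working session

There is one attempt and no reset: what is moved stays moved. The work goes in short steps, Python scripts to look and compute and a tool call to move; the robot and the scene stay as the last step left them, time stands still between calls to the robot, and variables do not carry over. Pictures are saved under pics/ and viewed, and the job is handed in when it is done.

Besides the shell and the picture viewer there is one more tool, called as name(argument=value, ...) on one line, values as JSON. step_arm: Moves the arm, as the interface text tells. Shifts and turns lie within -1 to 1; 1 stands for 400 mm of shift or pi/2 rad of turn. Its arguments: {"type":"object","properties":{"series":{"type":"array","items":{"type":"array","items":{"type":"number","minimum":-1,"maximum":1}}},"jaw":{"type":"number"}},"required":["series"]}

```bash
ls; mkdir -p pics; python3 - <<'E'
from bench import arm
import cv2,json
s=arm.read_state();print(s);print(arm.hold_point_z)
import pickle
d={}
for n in["scene","top","wrist"]:
    r=arm.get_image(n);d[n]=r
    cv2.imwrite(f"pics/{n}0.png",r["image"][:,:,::-1])
    print(n,r["camera_matrix"],r["world_from_camera"], [k for k in r])
pickle.dump(d,open("im0.pkl","wb"))
E
```

```text
pics
{'clock': 0.0, 'joints': array([ 1.39158867e+00,  3.85571562e-01,  6.58213969e-03, -4.87127827e-04,
       -1.19398922e+00, -2.58609066e-01]), 'joint_vel': array([ 4.73462608e-04,  4.35536016e-04, -6.03418013e-05, -5.22631031e-04,
       -6.34261766e-04, -2.31748350e-03]), 'joint_efforts': array([-1.38379901e-04, -3.92288625e+01,  1.88403815e+01,  4.18594211e+00,
       -4.65943012e-03, -6.62895872e-07]), 'position': array([264.70744087, 565.51524995, 230.19719032]), 'ee_rot': array([ 9.76114970e-01, -2.17251751e-01, -1.82891837e-04,  1.09928289e-03]), 'contact_force': array([ 0.54226982,  0.04553436, -0.51976243]), 'wrist_torque': array([ 0.00081735, -0.01391675, -0.04111048]), 'gripper_width': 85.50115133958822}
18.700000000000003
scene [[446.06698309   0.         282.61292133]
 [  0.         446.06698309 204.13389184]
 [  0.           0.           1.        ]] [[-8.55159212e-01 -3.10458091e-01  4.15112632e-01  9.68523121e+02]
 [ 5.18110726e-01 -5.37019282e-01  6.65711323e-01  5.72111513e+02]
 [ 1.62480210e-02  7.84363477e-01  6.20088653e-01  7.19512347e+02]
 [ 0.00000000e+00 
[... 295 characters left out ...]

 [-9.99857540e-01 -1.30850630e-02  1.06621281e-02 -5.40702435e+01]
 [ 9.93625191e-03  5.43377201e-02  9.98473176e-01  1.00373824e+03]
 [ 0.00000000e+00  0.00000000e+00  0.00000000e+00  1.00000000e+00]] ['image', 'camera_matrix', 'world_from_camera']
wrist [[337.47508517   0.         283.28319268]
 [  0.         337.47508517 205.52161992]
 [  0.           0.           1.        ]] [[-4.24380537e-01  8.61499024e-01  2.78784132e-01  3.35751767e+02]
 [-9.05480973e-01 -4.04552152e-01 -1.28225440e-01  5.32873823e+02]
 [ 2.31662918e-03 -3.06850108e-01  9.51755034e-01  3.72805717e+02]
 [ 0.00000000e+00  0.00000000e+00  0.00000000e+00  1.00000000e+00]] ['image', 'camera_matrix', 'world_from_camera']
```

View pics/scene0.png

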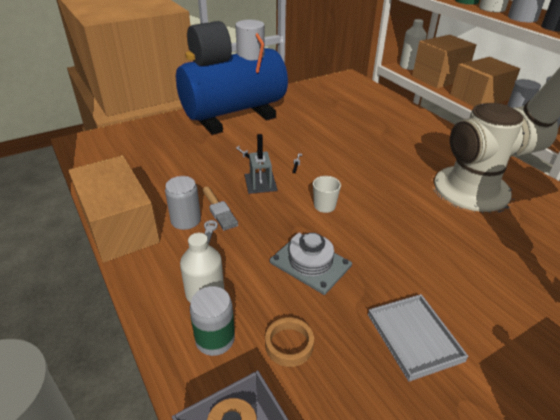

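View pics/top0.png

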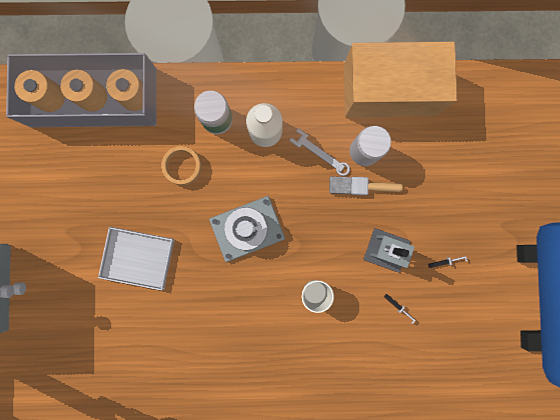

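View pics/wrist0.png

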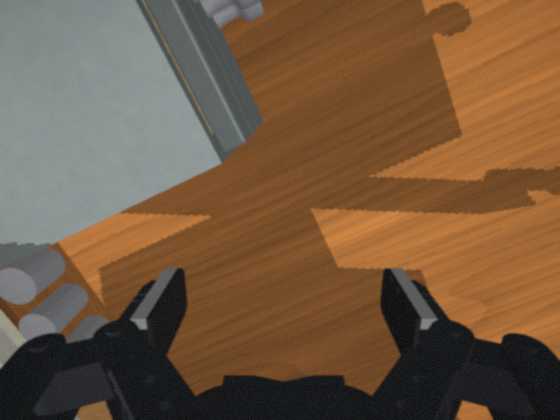

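```bash
cat > h.py <<'E'
import numpy as np,cv2,pickle
def ray(r,uv):
    K=r["camera_matrix"];T=r["world_from_camera"]
    p=np.linalg.inv(K)@np.array([uv[0],uv[1],1.]);d=T[:3,:3]@np.array([p[0],-p[1],-1.])
    return T[:3,3],d/np.linalg.norm(d)
def onz(r,uv,z):
    o,d=ray(r,uv);return o+d*(z-o[2])/d[2]
def proj(r,X):
    K=r["camera_matrix"];T=r["world_from_camera"]
    c=T[:3,:3].T@(np.asarray(X,float)-T[:3,3]);q=K@np.array([c[0],-c[1],-c[2]]);return q[:2]/q[2]
def cross2(r1,u1,r2,u2):
    o1,d1=ray(r1,u1);o2,d2=ray(r2,u2)
    A=np.stack([d1,-d2],1);t=np.linalg.lstsq(A,o2-o1,rcond=None)[0]
    a=o1+d1*t[0];b=o2+d2*t[1];return (a+b)/2,np.linalg.norm(a-b)
def crop(r,x0,y0,w,h,k,fn):
    im=r["image"][y0:y0+h,x0:x0+w,::-1]
    im=cv2.resize(im,None,fx=k,fy=k,interpolation=cv2.INTER_CUBIC);cv2.imwrite(fn,im)
E
python3 - <<'E'
from h import *
d=pickle.load(open("im0.pkl","rb"))
crop(d["top"],200,190,95,75,8,"pics/t_head.png")
crop(d["top"],355,220,120,110,5,"pics/t_stand.png")
crop(d["scene"],260,220,100,75,8,"pics/s_head.png")
crop(d["scene"],225,125,100,75,8,"pics/s_stand.png")
E
```

```text
(no output)
```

View pics/t_head.png

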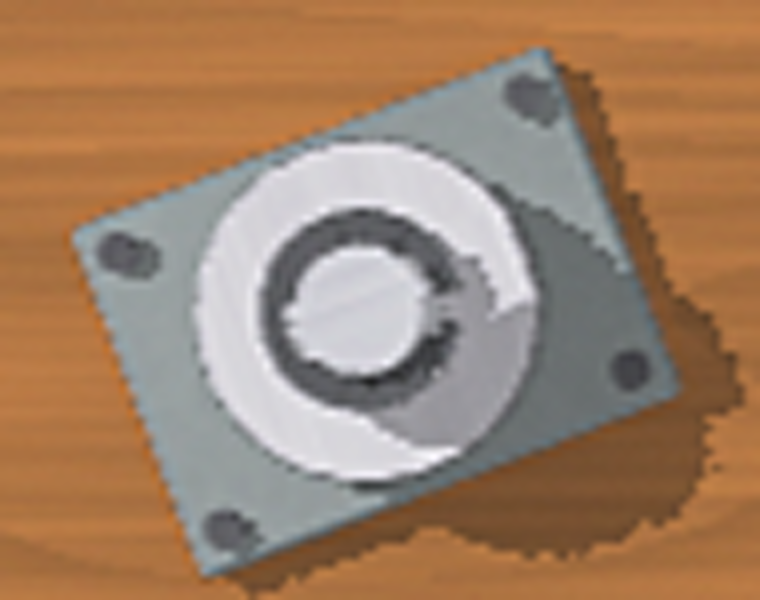

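View pics/t_stand.png

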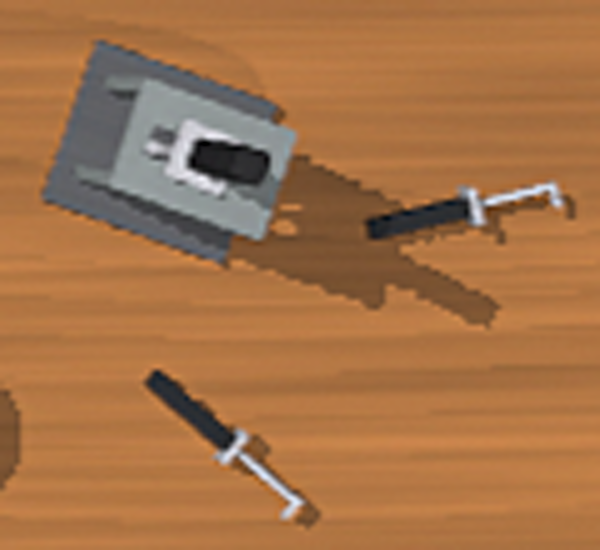

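View pics/s_head.png

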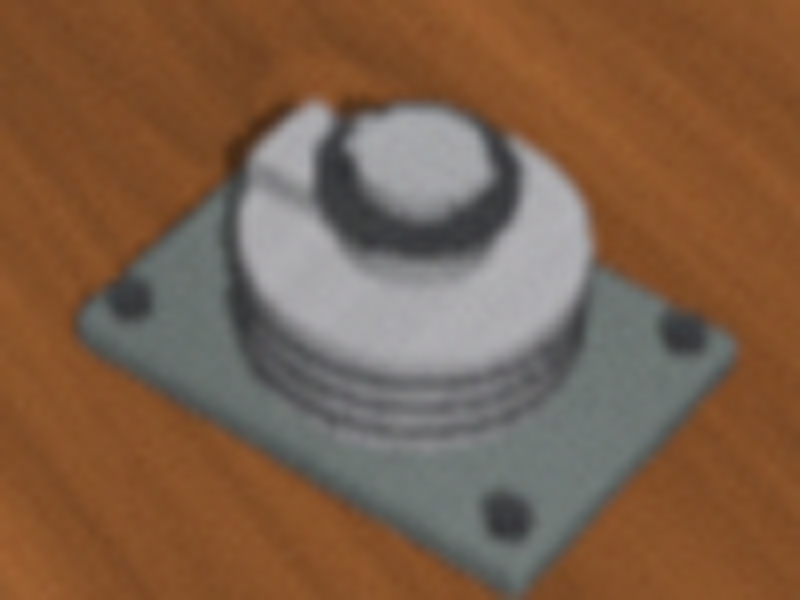

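View pics/s_stand.png

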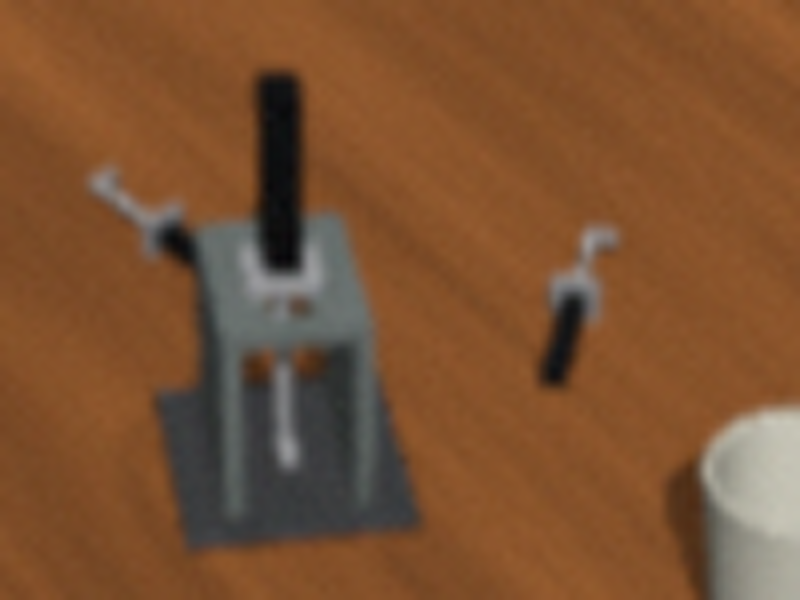

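```bash
python3 - <<'E'
from h import *
d=pickle.load(open("im0.pkl","rb"));t=d["top"];s=d["scene"]
np.set_printoptions(precision=1,suppress=True)
C=[(145,80),(298,132),(265,238),(112,185)]
P=[onz(t,(355+x/5,220+y/5),78) for x,y in C];print("stand",P,np.mean(P,0))
v=P[0]-P[1];print("x ang",np.arctan2(v[1],v[0]))
C=[(72,238),(545,48),(680,390),(205,576)]
P=[onz(t,(200+x/8,190+y/8),8) for x,y in C];print("head plate",P,np.mean(P,0))
v=P[1]-P[0];print("ang",np.arctan2(v[1],v[0]))
print("stub",onz(t,(200+358/8,190+310/8),77.5), onz(t,(200+368/8,190+310/8),50))
C=[(110,230),(174,242),(165,290),(99,280)]
P=[onz(t,c,18) for c in C];print("tray",P,np.mean(P,0))
for n,c,z in [("cup",(318,295),70),("jug",(263,114),150),("tape",(181,165),25),("tinp",(374,142),110),("ting",(210,105),110)]:print(n,onz(t,c,z))
E
```

```text
stand [array([ 523.8, -288. ,   78. ]), array([ 500.3, -354.1,   78. ]), array([ 454.6, -338.3,   78. ]), array([ 478.5, -272.4,   78. ])] [ 489.3 -313.2   78. ]
x ang 1.2294431606656873
head plate [array([566.4, 103.5,   8. ]), array([620.3, -35.4,   8. ]), array([519.6, -73.6,   8. ]), array([467.5,  65.4,   8. ])] [543.5  15.    8. ]
ang -1.2003879479611956
stub [543.7  15.   77.5] [543.9  14.3  50. ]
tray [array([545.5, 330. ,  18. ]), array([515.8, 182.8,  18. ]), array([406.4, 203.4,  18. ]), array([431.4, 354.2,  18. ])] [474.8 267.6  18. ]
cup [ 397.5 -142.5   70. ]
jug [775.9 -29.6 150. ]
tape [693.4 164.9  25. ]
tinp [ 724.1 -263.9  110. ]
ting [807.8  84.2 110. ]
```

step_arm(series=[[0.5,-0.95,0.175,0,0,0],[0.5,-0.95,0.175,0,0,0],[0.5,-0.95,0.175,0,0,0],[0.5,-0.95,0.175,0,0,0],[0.5,-0.95,0.175,0,0,0],[0.5,-0.95,0.175,0,0,0],[0.5,-0.95,0.175,0,0,0],[0.5,-0.95,0.175,0,0,0],[0.5,-0.95,0.175,0,0,0],[0.5,-0.95,0.175,0,0,0],[0.5,-0.95,0.175,0,0,0]])

```text
clock: 1.07
position: [466.1, 182.7, 302.3]
ee_rot: [0.976, -0.219, 0.001, -0.0]
contact_force: [0.6, 1.6, 1.1]
gripper_width: 85.2
```

step_arm(series=[[0.19,-0.39,0,0,0,0],[0.19,-0.39,0,0,0,0],[0.19,-0.39,0,0,0,0],[0.19,-0.39,0,0,0,0],[0.19,-0.39,0,0,0,0],[0.19,-0.39,0,0,0,0]])

```text
clock: 1.57
position: [541.4, 27.6, 300.4]
ee_rot: [0.976, -0.219, -0.001, 0.0]
contact_force: [0.9, 0.6, 0.5]
gripper_width: 85.4
```

```bash
cat > look.py <<'E'
import sys
from h import *
from bench import arm
n=sys.argv[1]
s=arm.read_state();print(s["clock"],s["position"],s["ee_rot"],s["contact_force"],s["gripper_width"])
for c in sys.argv[2:]:
    r=arm.get_image(c);pickle.dump(r,open(f"{c}_{n}.pkl","wb"));cv2.imwrite(f"pics/{c}_{n}.png",r["image"][:,:,::-1])
E
python3 look.py a wrist
```

```text
1.5667 [541.42455085  27.60711407 300.42108356] [ 9.75625262e-01 -2.19441751e-01 -6.96976476e-04  4.24244315e-04] [0.90200446 0.63882997 0.51723208] 85.41320571019371
```

View pics/wrist_a.png

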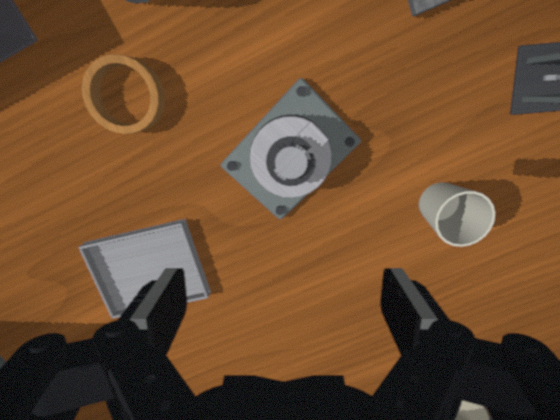

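```bash
python3 - <<'E'
from h import *
np.set_printoptions(precision=1,suppress=True)
r=pickle.load(open("wrist_a.pkl","rb"))
crop(r,215,75,150,150,5,"pics/wa_head.png")
crop(r,490,0,70,130,5,"pics/wa_st.png")
d=pickle.load(open("im0.pkl","rb"))
print(proj(r,[543.6,14.8,77.5]))
E
```

```text
[292.9 164.3]
```

View pics/wa_head.png

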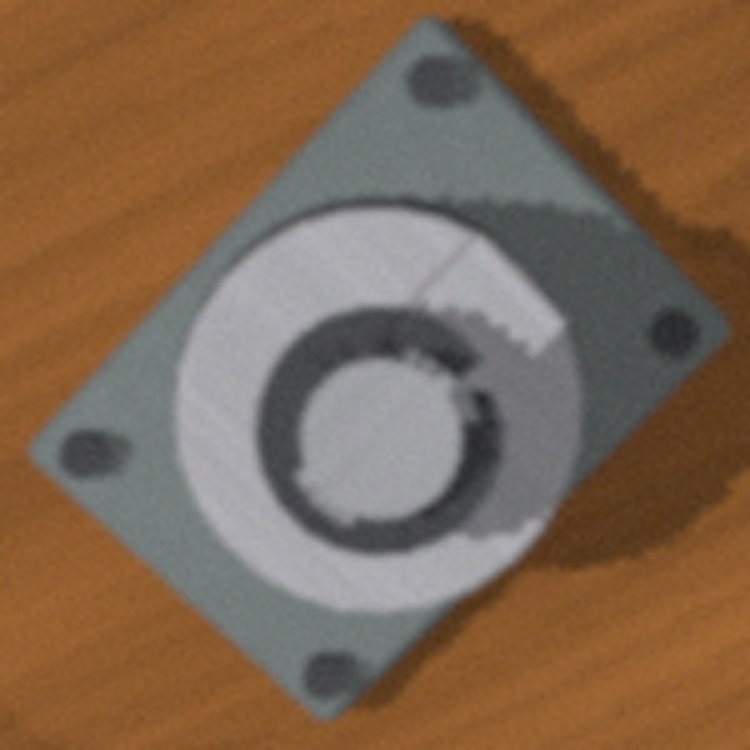

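```bash
python3 - <<'E'
from h import *
np.set_printoptions(precision=1,suppress=True)
r=pickle.load(open("wrist_a.pkl","rb"))
C=[(32,452),(432,18),(730,328),(325,718)]
P=[onz(r,(215+x/5,75+y/5),8) for x,y in C];print(P,np.mean(P,0))
for a,b in((0,1),(3,2)):
  v=P[b]-P[a];print(np.arctan2(v[1],v[0]),np.linalg.norm(v))
print(onz(r,(215+382/5,75+438/5),77.5),onz(r,(215+378/5,75+430/5),71),onz(r,(215+378/5,75+408/5),50))
print("land edge",onz(r,(215+480/5,75+240/5),60.5),onz(r,(215+562/5,75+322/5),60.5))
E
```

```text
[array([569.2, 103.5,   8. ]), array([621.1, -34.6,   8. ]), array([521. , -72.7,   8. ]), array([469.8,  66.3,   8. ])] [545.3  15.6   8. ]
-1.2115135975910465 147.52281119232603
-1.2176574129781912 148.11207551177688
[546.   15.5  77.5] [546.9  15.9  71. ] [547.9  14.9  50. ]
land edge [573.7 -21.7  60.5] [549.5 -31.1  60.5]
```

View pics/wa_st.png

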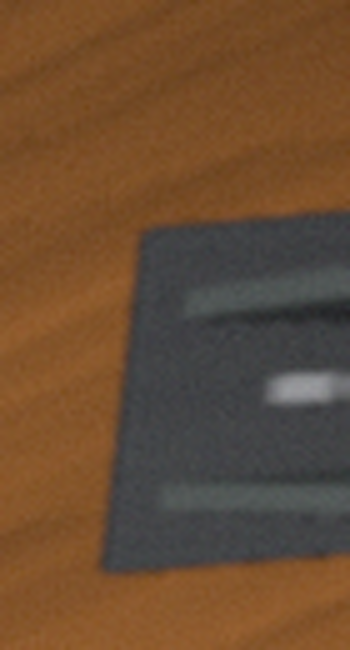

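step_arm(series=[[-0.14,-0.81,-0.1,0,0,0.059],[-0.14,-0.81,-0.1,0,0,0.059],[-0.14,-0.81,-0.1,0,0,0.059],[-0.14,-0.81,-0.1,0,0,0.059],[-0.14,-0.81,-0.1,0,0,0.059],[-0.14,-0.81,-0.1,0,0,0.059],[-0.14,-0.81,-0.1,0,0,0.059],[-0.14,-0.81,-0.1,0,0,0.059],[-0.14,-0.81,-0.1,0,0,0.059],[-0.14,-0.81,-0.1,0,0,0.059]])

```text
clock: 2.45
position: [484.4, -294.2, 260.6]
ee_rot: [0.985, -0.173, -0.001, -0.0]
contact_force: [0.4, -0.4, 0.4]
gripper_width: 85.4
```

```bash
python3 look.py b wrist
```

```text
2.45 [ 484.41913833 -294.21336098  260.58368279] [ 9.84988814e-01 -1.72616547e-01 -7.06899392e-04 -2.55312286e-04] [ 0.36563015 -0.40101962  0.44221253] 85.36107354046818
```

View pics/wrist_b.png

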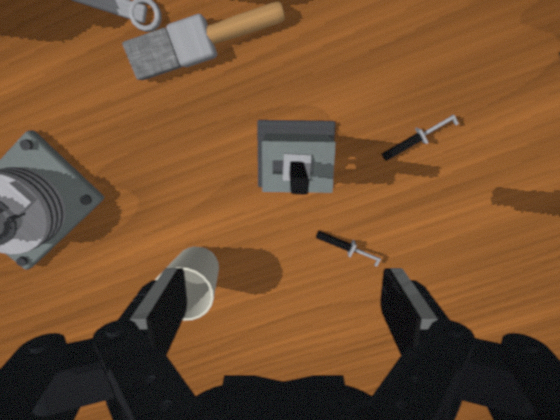

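Stand at (298,165); candidates: hanging pick (299,172), lying pick (420,137), lying pick (350,247). The hanging one is in the stand and much the largest. Crop to confirm.

```bash
python3 - <<'E'
from h import *
r=pickle.load(open("wrist_b.pkl","rb"))
crop(r,240,105,220,165,3.6,"pics/wb_st.png")
crop(r,250,115,95,85,8,"pics/wb_st2.png")
E
```

```text
(no output)
```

View pics/wb_st.png

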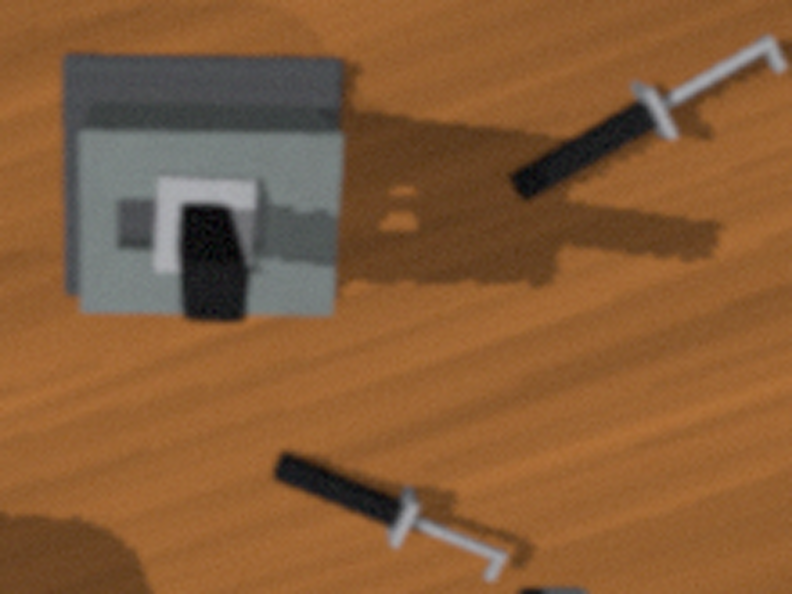

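View pics/wb_st2.png

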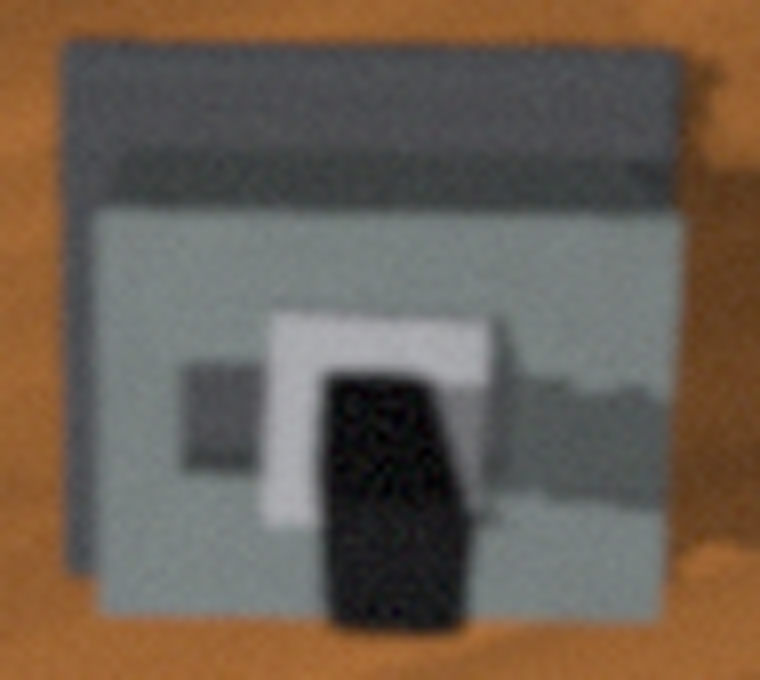

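```bash
python3 - <<'E'
from h import *
np.set_printoptions(precision=2,suppress=True)
r=pickle.load(open("wrist_b.pkl","rb"));f=lambda x,y:(250+x/8,115+y/8)
P=[onz(r,f(*c),78) for c in [(97,208),(685,215),(665,620),(100,612)]];print(P,np.mean(P,0))
for a,b in((1,0),(2,3)):
  v=P[b]-P[a];print(np.arctan2(v[1],v[0]),np.linalg.norm(v))
P=[onz(r,f(*c),82) for c in [(270,313),(492,320),(484,527),(262,522)]];print(np.mean(P,0))
P=[onz(r,f(*c),152) for c in [(327,515),(470,518),(465,630),(335,628)]];print(P,np.mean(P,0))
E
```

```text
[array([ 526.85, -287.91,   78.  ]), array([ 502.22, -353.54,   78.  ]), array([ 455.11, -336.38,   78.  ]), array([ 480.11, -270.36,   78.  ])] [ 491.07 -312.05   78.  ]
1.2117197234522572 70.09698910097836
1.2087974517085789 70.5893936660794
[ 491.93 -310.91   82.  ]
[array([ 499.5, -305.6,  152. ]), array([ 494.59, -318.32,  152.  ]), array([ 484.22, -314.33,  152.  ]), array([ 488.69, -302.59,  152.  ])] [ 491.75 -310.21  152.  ]
```

step_arm(series=[[0.015,-0.0425,-0.1,0,0,-0.009],[0.015,-0.0425,-0.2,0,0,-0.009],[0.015,-0.0425,-0.3,0,0,-0.009],[0.015,-0.0425,-0.36,0,0,-0.009],[0.015,-0.0425,-0.4075,0,0,-0.009],[0.015,-0.0425,-0.4075,0,0,-0.009],[0.015,-0.0425,-0.4075,0,0,-0.009]])

```text
clock: 3.08
position: [491.6, -309.2, 98.3]
ee_rot: [0.984, -0.177, -0.001, 0.0]
contact_force: [-0.1, 0.4, 0.1]
gripper_width: 85.5
```

```bash
python3 look.py c wrist
```

```text
3.0833 [ 491.6264078  -309.2373564    98.32463498] [ 9.84204585e-01 -1.77033813e-01 -5.98043244e-04  7.49706081e-05] [-0.08277664  0.41910297  0.13319385] 85.45100993080753
```

View pics/wrist_c.png

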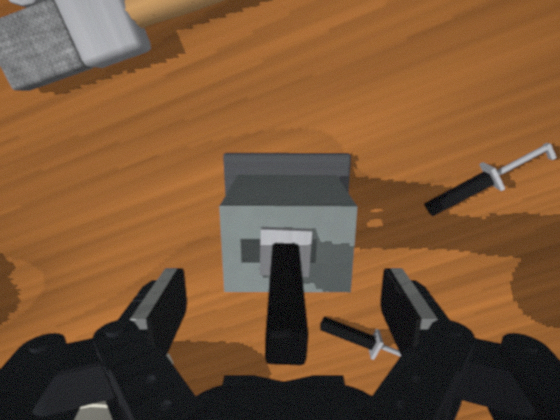

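step_arm(series=[[0,0,0,0,0,0],[0,0,0,0,0,0],[0,0,0,0,0,0],[0,0,0,0,0,0],[0,0,0,0,0,0],[0,0,0,0,0,0],[0,0,0,0,0,0]], jaw=-1)

```text
clock: 3.72
position: [491.0, -311.1, 98.7]
ee_rot: [0.984, -0.179, 0.0, 0.0]
contact_force: [0.3, 0.4, 1.9]
gripper_width: 13.0
```

step_arm(series=[[0,0,0.01,0,0,0],[0,0,0.03,0,0,0],[0,0,0.07,0,0,0],[0,0,0.13,0,0,0],[0,0,0.19,0,0,0],[0,0,0.25,0,0,0],[0,0,0.3,0,0,0],[0,0,0.3,0,0,0],[0,0,0.3,0,0,0]])

```text
clock: 4.47
position: [491.4, -311.0, 219.8]
ee_rot: [0.984, -0.179, 0.002, 0.0]
contact_force: [0.5, 1.0, -1.1]
gripper_width: 13.5
```

```bash
python3 look.py d wrist scene; python3 - <<'E'
from h import *
r=pickle.load(open("scene_d.pkl","rb"))
crop(r,200,60,130,150,4,"pics/sd.png")
E
```

```text
4.4667 [ 491.38355817 -311.02552649  219.84538764] [ 9.83890185e-01 -1.78766461e-01  1.62983218e-03  1.92677889e-05] [ 0.51065958  0.99909086 -1.13631752] 13.518105456683374
```

View pics/sd.png

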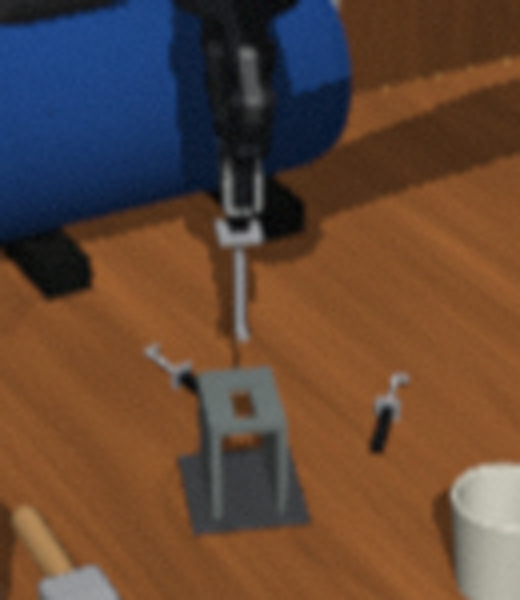

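View pics/wrist_d.png

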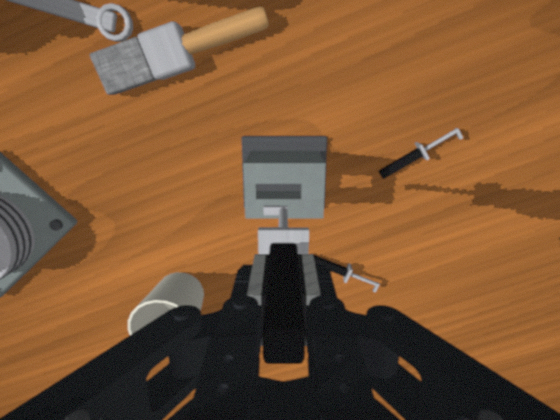

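```bash
python3 - <<'E'
from h import *
np.set_printoptions(precision=1,suppress=True)
r=pickle.load(open("scene_d.pkl","rb"));w=pickle.load(open("wrist_d.pkl","rb"))
crop(r,235,85,50,70,8,"pics/sd2.png");crop(w,230,180,100,90,8,"pics/wd2.png")
for z in(120,125,130,135,140,145,150,155,160):print(z,proj(r,[496.3,-297.9,z]),proj(w,[496.3,-297.9,z]))
print(proj(r,[491.4,-311,238-35]),proj(r,[491.4,-311,238-39]))
E
```

```text
120 [260.6 148.3] [265. 206.]
125 [260.5 146.6] [264.7 208.1]
130 [260.5 144.9] [264.3 210.2]
135 [260.5 143.2] [263.9 212.4]
140 [260.5 141.5] [263.5 214.8]
145 [260.4 139.8] [263.1 217.2]
150 [260.4 138.1] [262.7 219.7]
155 [260.4 136.3] [262.3 222.3]
160 [260.3 134.6] [261.8 225. ]
[259.3 116.5] [259.3 118. ]
```

View pics/sd2.png

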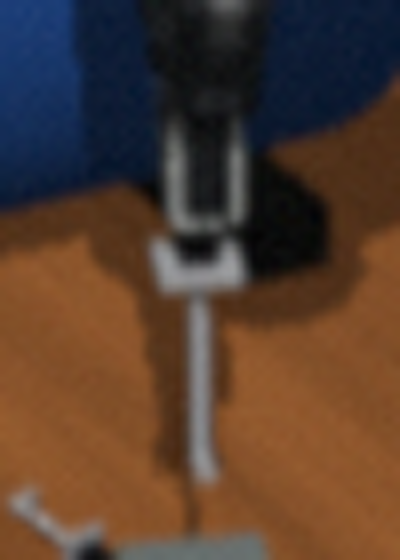

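View pics/wd2.png

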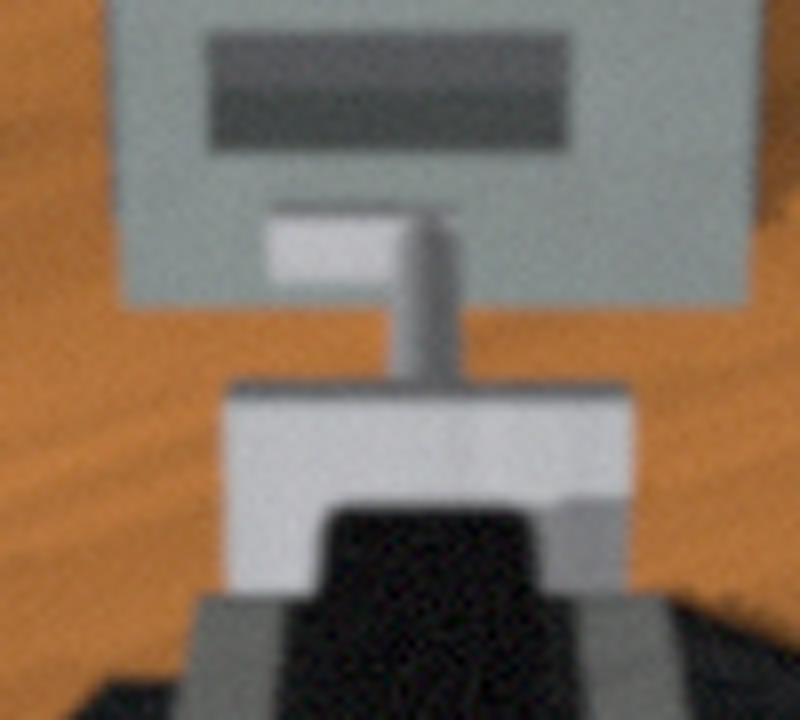

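step_arm(series=[[0.02,0.08,0,0,0,0.06],[0.045,0.17,0,0,0,0.12],[0.07,0.265,0,0,0,0.18],[0.095,0.36,0,0,0,0.24],[0.12,0.455,0,0,0,0.3],[0.14,0.55,0,0,0,0.36],[0.16,0.63,0,0,0,0.42],[0.18,0.694,0,0,0,0.462],[0.18,0.694,0,0,0,0.462],[0.18,0.694,0,0,0,0.462],[0.18,0.694,0,0,0,0.462]])

```text
clock: 5.48
position: [562.2, -33.6, 217.1]
ee_rot: [0.983, 0.182, -0.001, -0.0]
contact_force: [-0.0, 0.2, -0.8]
gripper_width: 13.5
```

```bash
python3 look.py e wrist scene top; python3 - <<'E'
from h import *
r=pickle.load(open("scene_e.pkl","rb"))
crop(r,250,120,120,150,5,"pics/se2.png");w=pickle.load(open("wrist_e.pkl","rb"))
crop(w,190,120,180,135,4.4,"pics/we2.png")
E
```

```text
5.4833 [562.17476501 -33.60030904 217.05491727] [ 9.83306380e-01  1.81952034e-01 -1.42164331e-03 -1.79000599e-05] [-0.02854994  0.1805399  -0.78543491] 13.54272898184068
```

View pics/we2.png

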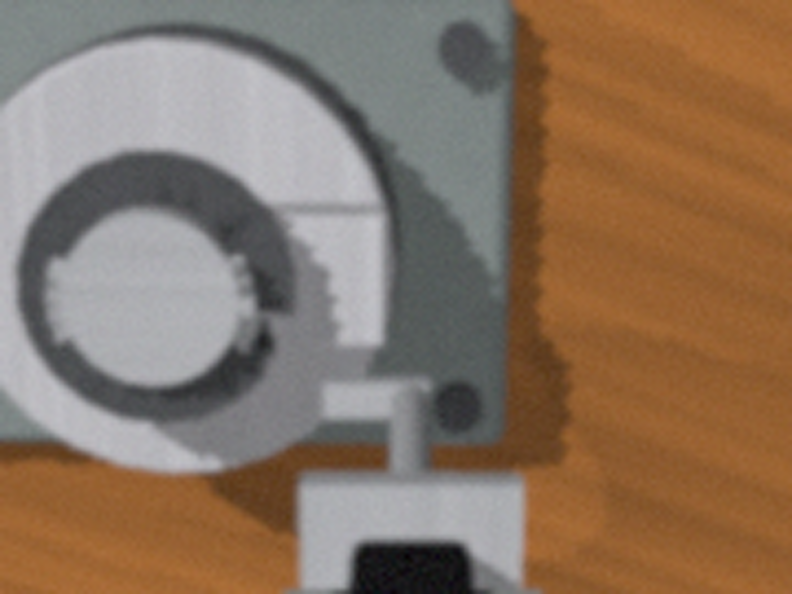

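View pics/se2.png

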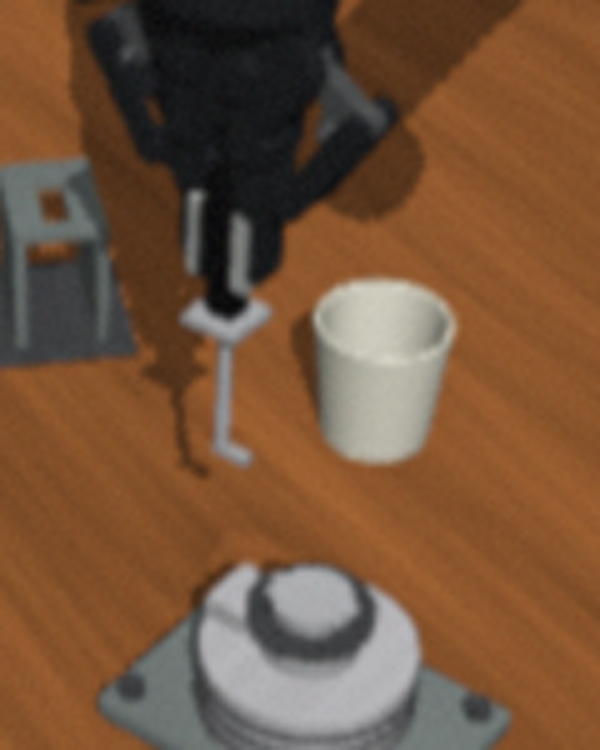

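```bash
python3 - <<'E'
from h import *
np.set_printoptions(precision=2,suppress=True)
w=pickle.load(open("wrist_e.pkl","rb"));s=pickle.load(open("scene_e.pkl","rb"));t=pickle.load(open("top_e.pkl","rb"))
f=lambda x,y:(190+x/4.4,120+y/4.4);g=lambda x,y:(250+x/5,120+y/5)
print("tip tri",cross2(w,f(323,401),s,g(250,455)))
print("stub wrist",onz(w,f(152,298),77.5),"scene",onz(s,g(312,605),77.5))
print("tri stub",cross2(w,f(152,298),s,g(312,605)))
print("stub top",onz(t,(200+358/8,190+310/8),77.5))
print("land edge",onz(w,f(388,212),60.5))
a=onz(w,f(270,210),60.5)-onz(w,f(388,212),60.5);print("ang",np.arctan2(a[1],a[0])-np.pi)
# foot direction
a=onz(w,f(323,383),112)-onz(w,f(425,383),112);print("foot ang",np.arctan2(a[1],a[0])-np.pi,np.linalg.norm(a))
crop(t,200,190,95,75,8,"pics/te2.png")
E
```

```text
tip tri (array([557.37, -19.42, 133.32]), np.float64(1.2064925539578575))
stub wrist [546.87  15.38  77.5 ] scene [549.27  21.26  77.5 ]
tri stub (array([544.97,  15.79,  71.12]), np.float64(0.24023500097623526))
stub top [543.7   15.02  77.5 ]
land edge [576.06 -22.84  60.5 ]
ang -1.2223637625612165
foot ang -1.2051454393953163 17.893389861299912
```

View pics/te2.png

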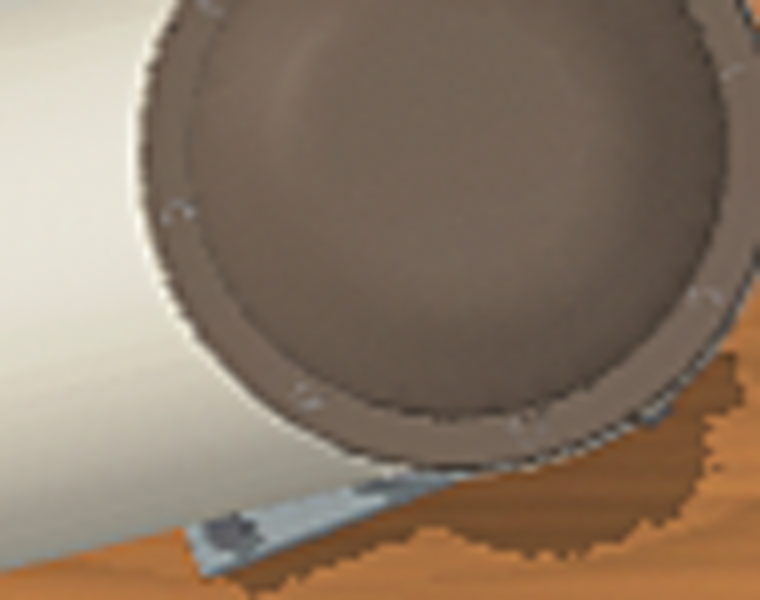

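step_arm(series=[[0.009,0.0025,-0.04,0,0,0],[0.009,0.0025,-0.08,0,0,0],[0.009,0.0025,-0.11,0,0,0],[0.009,0.0025,-0.13,0,0,0],[0.009,0.0025,-0.1375,0,0,0],[0.009,0.0025,-0.1375,0,0,0],[0.009,0.0025,-0.1375,0,0,0]])

```text
clock: 6.22
position: [566.9, -32.7, 163.9]
ee_rot: [0.983, 0.182, 0.001, 0.0]
contact_force: [-0.5, 0.4, -0.1]
gripper_width: 13.1
```

```bash
python3 look.py f wrist scene; python3 - <<'E'
from h import *
r=pickle.load(open("scene_f.pkl","rb"))
crop(r,260,160,100,110,6,"pics/sf2.png");w=pickle.load(open("wrist_f.pkl","rb"))
crop(w,160,120,200,150,4,"pics/wf2.png")
E
```

```text
6.2167 [566.92832254 -32.72347013 163.91926615] [9.83299322e-01 1.81994962e-01 5.00534091e-04 1.66362363e-04] [-0.5224599   0.40856445 -0.13047813] 13.125818150063271
```

View pics/wf2.png

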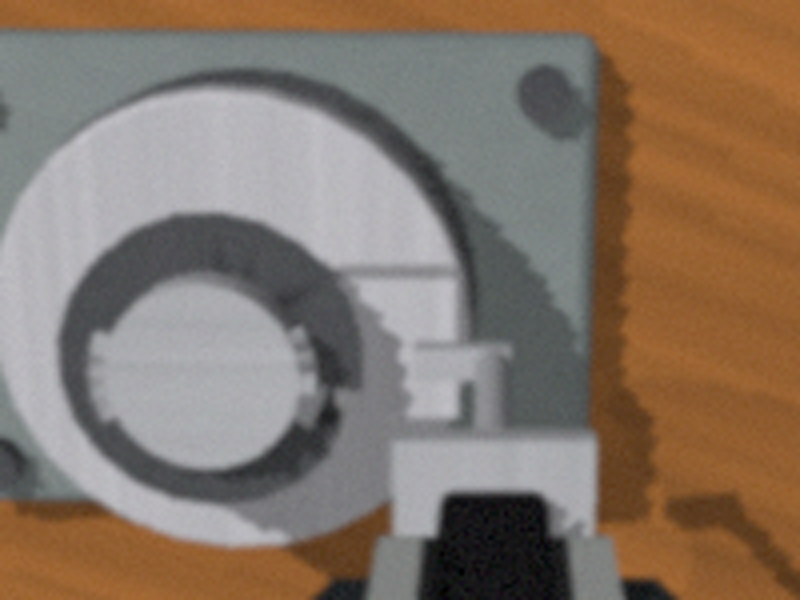

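View pics/sf2.png

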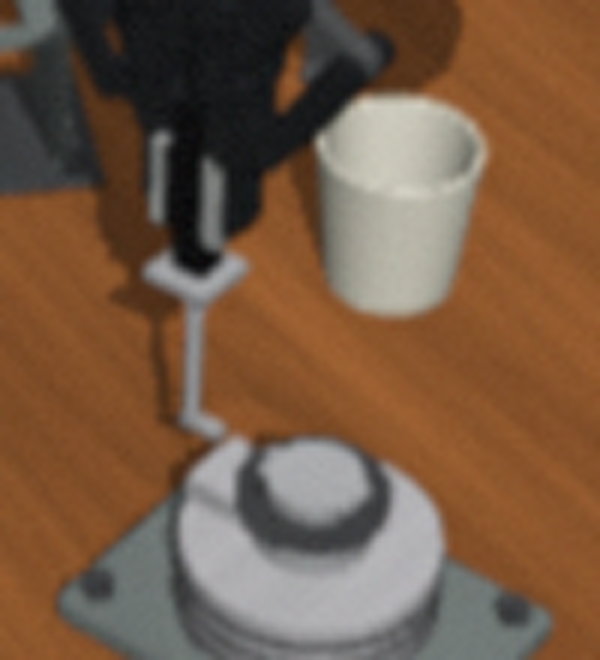

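step_arm(series=[[0,0,-0.005,0,0,0],[0,0,-0.01,0,0,0],[0,0,-0.015,0,0,0],[0,0,-0.0175,0,0,0],[0,0,-0.0175,0,0,0],[0,0,-0.0175,0,0,0]])

```text
clock: 6.82
position: [566.5, -32.3, 156.2]
ee_rot: [0.983, 0.182, -0.0, 0.0]
contact_force: [0.3, -0.3, -0.7]
gripper_width: 13.0
```

step_arm(series=[[0,0,-0.002,0,0,0],[0,0,-0.0025,0,0,0],[0,0,-0.0025,0,0,0]])

```text
clock: 7.07
position: [566.5, -32.4, 155.3]
ee_rot: [0.983, 0.182, -0.0, 0.0]
contact_force: [-1.1, -0.4, -0.1]
gripper_width: 13.3
```

step_arm(series=[[0,0,-0.002,0,0,0],[0,0,-0.0025,0,0,0],[0,0,-0.0025,0,0,0]])

```text
clock: 7.32
position: [566.5, -32.3, 154.2]
ee_rot: [0.983, 0.182, -0.0, -0.0]
contact_force: [-0.1, -0.3, -1.0]
gripper_width: 13.1
```

step_arm(series=[[0,0,-0.002,0,0,0],[0,0,-0.0025,0,0,0],[0,0,-0.0025,0,0,0]])

```text
clock: 7.57
position: [566.5, -32.4, 153.2]
ee_rot: [0.983, 0.182, -0.0, -0.0]
contact_force: [0.3, -1.0, -0.5]
gripper_width: 12.9
```

step_arm(series=[[0,0,-0.002,0,0,0],[0,0,-0.0025,0,0,0],[0,0,-0.0025,0,0,0]])

```text
clock: 7.82
position: [566.5, -32.4, 152.2]
ee_rot: [0.983, 0.182, -0.0, -0.0]
contact_force: [-0.7, -0.6, 0.2]
gripper_width: 13.2
```

```bash
python3 look.py g wrist scene; python3 - <<'E'
from h import *
r=pickle.load(open("scene_g.pkl","rb"))
crop(r,260,160,100,110,6,"pics/sg2.png");w=pickle.load(open("wrist_g.pkl","rb"))
crop(w,160,120,200,150,4,"pics/wg2.png")
E
```

```text
7.8167 [566.47461136 -32.37976621 152.1973256 ] [ 9.83263298e-01  1.82190219e-01 -1.00435252e-04 -7.26903673e-06] [-0.67349557 -0.61163823  0.19338758] 13.178915013291109
```

View pics/wg2.png

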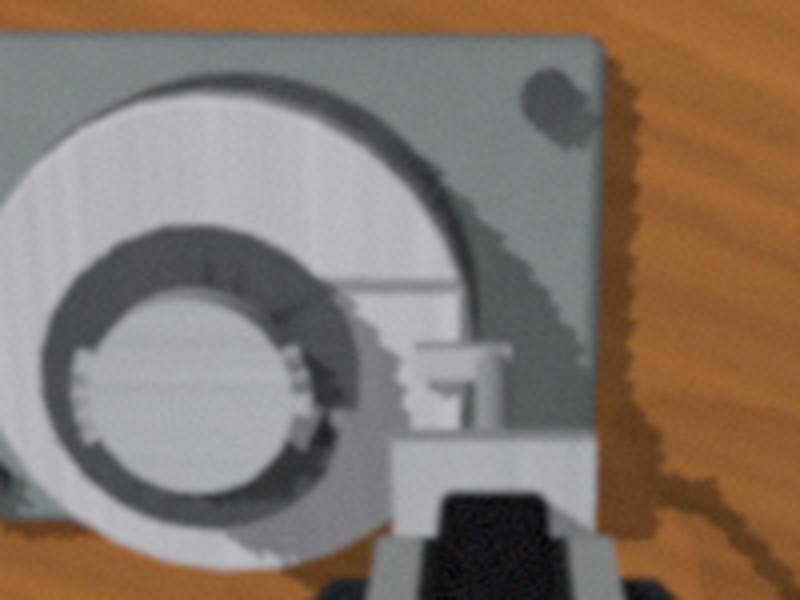

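View pics/sg2.png

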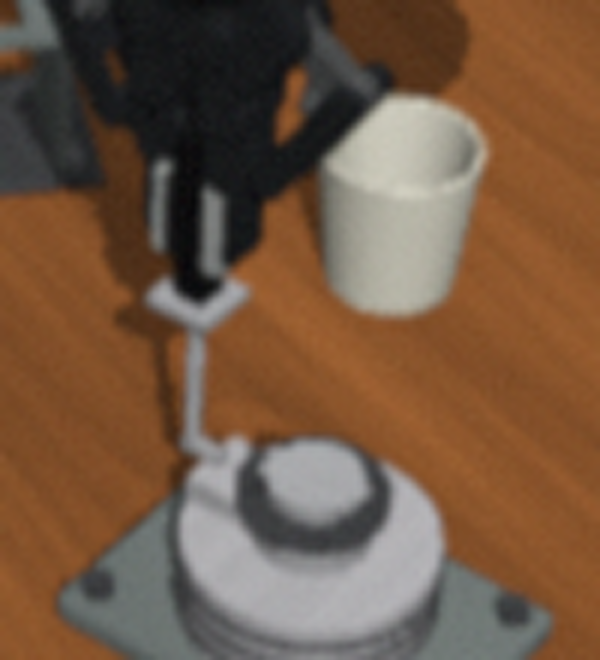

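step_arm(series=[[0,0,-0.002,0,0,0],[0,0,-0.0025,0,0,0],[0,0,-0.0025,0,0,0]])

```text
clock: 8.17
position: [566.5, -32.4, 151.2]
ee_rot: [0.983, 0.182, -0.0, -0.0]
contact_force: [-0.8, -0.2, -0.7]
gripper_width: 13.4
```

step_arm(series=[[0,0,-0.001,0,0,0],[0,0,-0.0015,0,0,0],[0,0,-0.0015,0,0,0]])

```text
clock: 8.42
position: [566.5, -32.3, 150.6]
ee_rot: [0.983, 0.182, -0.0, 0.0]
contact_force: [0.4, 0.4, -0.9]
gripper_width: 13.4
```

step_arm(series=[[0,0,-0.001,0,0,0],[0,0,-0.0015,0,0,0],[0,0,-0.0015,0,0,0]])

```text
clock: 8.67
position: [566.5, -32.4, 150.0]
ee_rot: [0.983, 0.182, -0.0, -0.0]
contact_force: [-0.6, -0.3, -0.9]
gripper_width: 13.2
```

step_arm(series=[[0,0,-0.001,0,0,0],[0,0,-0.0015,0,0,0],[0,0,-0.0015,0,0,0]])

```text
clock: 8.92
position: [566.5, -32.4, 149.4]
ee_rot: [0.983, 0.182, -0.0, -0.0]
contact_force: [-0.1, -0.4, -1.3]
gripper_width: 12.8
```

step_arm(series=[[0,0,-0.001,0,0,0],[0,0,-0.0015,0,0,0],[0,0,-0.0015,0,0,0]])

```text
clock: 9.17
position: [566.7, -32.4, 149.1]
ee_rot: [0.983, 0.182, 0.0, 0.0]
contact_force: [0.6, -0.4, 0.7]
gripper_width: 13.4
```

step_arm(series=[[0,0,-0.001,0,0,0],[0,0,-0.0015,0,0,0],[0,0,-0.0015,0,0,0]])

```text
clock: 9.42
position: [567.0, -32.4, 149.0]
ee_rot: [0.983, 0.182, 0.001, 0.0]
contact_force: [-0.1, -0.6, 3.5]
gripper_width: 13.2
```

step_arm(series=[[0,0,0.004,0,0,0],[-0.003,-0.001,0.004,0,0,0],[-0.0035,-0.001,0.004,0,0,0]])

```text
clock: 9.67
position: [564.6, -32.8, 149.4]
ee_rot: [0.983, 0.182, -0.001, -0.0]
contact_force: [-0.5, 0.0, 0.2]
gripper_width: 12.9
```

step_arm(series=[[-0.002,0.006,0,0,0,0],[-0.004,0.012,0,0,0,0],[-0.006,0.016,0,0,0,0],[-0.006,0.016,0,0,0,0],[-0.006,0.016,0,0,0,0]])

```text
clock: 10.08
position: [562.7, -26.2, 149.9]
ee_rot: [0.983, 0.182, -0.0, 0.0]
contact_force: [-0.2, -0.8, -0.5]
gripper_width: 13.1
```

```bash
python3 look.py i wrist scene; python3 - <<'E'
from h import *
r=pickle.load(open("scene_i.pkl","rb"))
crop(r,270,210,80,80,8,"pics/si2.png");w=pickle.load(open("wrist_i.pkl","rb"))
crop(w,180,150,130,100,6,"pics/wi2.png")
E
```

```text
10.0833 [562.66128052 -26.16043402 149.8512178 ] [ 9.83228163e-01  1.82379757e-01 -6.65200491e-05  3.25107108e-06] [-0.15857078 -0.81281454 -0.51690582] 13.11749157771228
```

View pics/wi2.png

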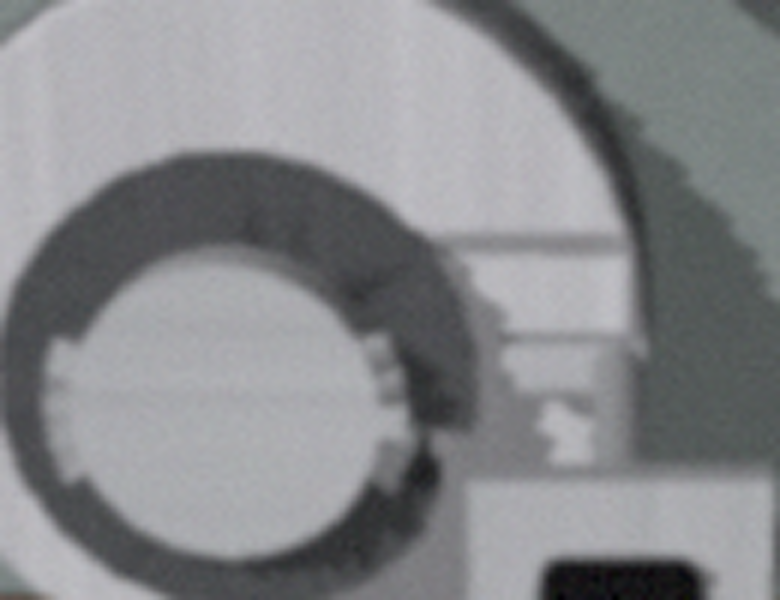

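View pics/si2.png

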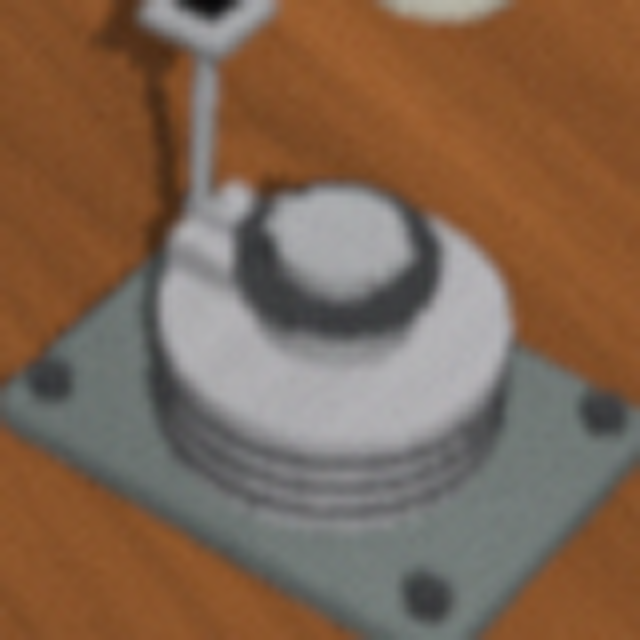

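step_arm(series=[[-0.001,0.004,0,0,0,0],[-0.002,0.008,0,0,0,0],[-0.002,0.009,0,0,0,0],[-0.002,0.009,0,0,0,0]])

```text
clock: 10.52
position: [561.9, -22.6, 149.9]
ee_rot: [0.983, 0.182, 0.0, 0.0]
contact_force: [0.2, -0.3, -1.3]
gripper_width: 13.0
```

step_arm(series=[[-0.001,0.004,0,0,0,0],[-0.002,0.007,0,0,0,0],[-0.002,0.008,0,0,0,0],[-0.002,0.008,0,0,0,0]])

```text
clock: 10.85
position: [561.1, -19.4, 149.9]
ee_rot: [0.983, 0.182, 0.0, 0.0]
contact_force: [0.0, -0.2, -0.2]
gripper_width: 13.3
```

```bash
python3 look.py j wrist scene; python3 - <<'E'
from h import *
r=pickle.load(open("scene_j.pkl","rb"))
crop(r,270,210,80,80,8,"pics/sj2.png");w=pickle.load(open("wrist_j.pkl","rb"))
crop(w,180,150,130,100,6,"pics/wj2.png")
E
```

```text
10.85 [561.12076833 -19.40162707 149.91914853] [9.83239727e-01 1.82317413e-01 9.24587127e-06 1.61315704e-07] [ 0.02104778 -0.24978537 -0.24078898] 13.276071624668011
```

View pics/wj2.png

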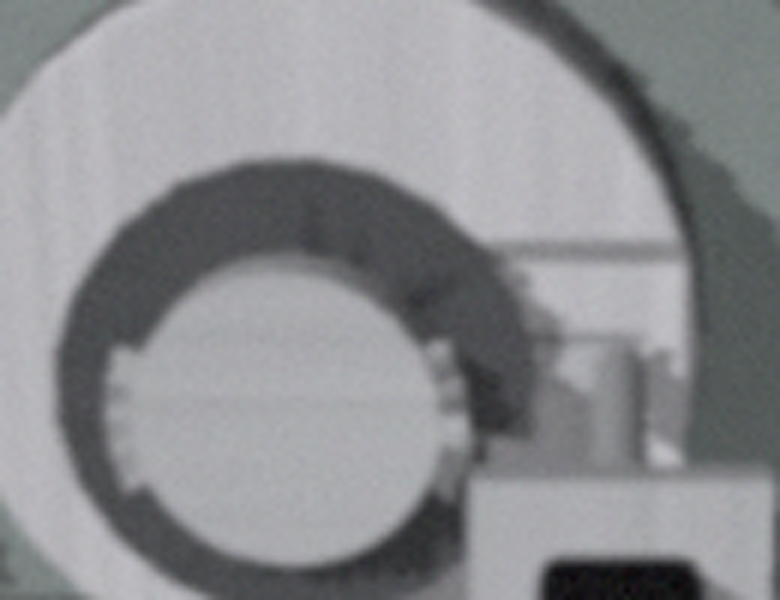

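View pics/sj2.png

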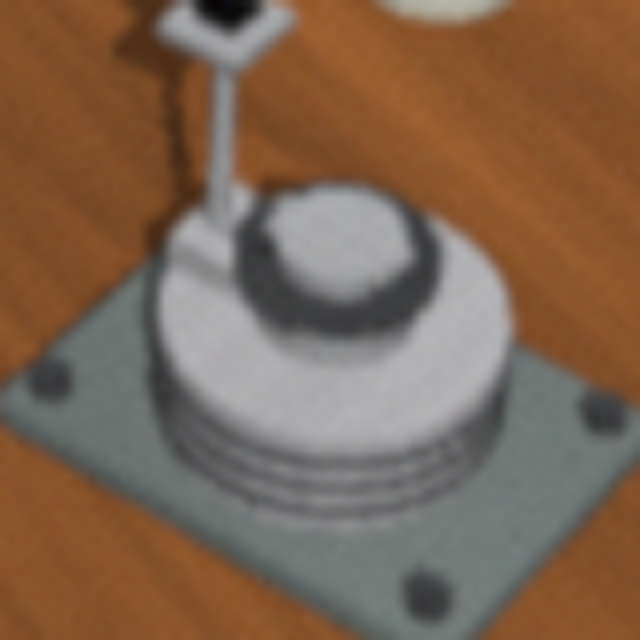

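step_arm(series=[[0,0,0.002,0,0,0],[0,0,0.004,0,0,0],[0,0,0.006,0,0,0],[0,0,0.006,0,0,0]])

```text
clock: 11.28
position: [561.2, -19.6, 152.5]
ee_rot: [0.983, 0.182, 0.0, 0.0]
contact_force: [0.3, 0.5, -1.2]
gripper_width: 13.0
```

step_arm(series=[[0,0,0.002,0,0,0],[0,0,0.004,0,0,0],[0,0,0.006,0,0,0],[0,0,0.006,0,0,0]])

```text
clock: 11.62
position: [560.7, -19.6, 154.2]
ee_rot: [0.983, 0.182, -0.001, -0.0]
contact_force: [-0.5, 0.2, -3.3]
gripper_width: 13.0
```

step_arm(series=[[0,0,0.002,0,0,0],[0,0,0.004,0,0,0],[0,0,0.006,0,0,0],[0,0,0.006,0,0,0]])

```text
clock: 11.95
position: [560.8, -19.7, 156.7]
ee_rot: [0.983, 0.182, -0.001, 0.0]
contact_force: [0.7, -1.7, -6.2]
gripper_width: 13.2
```

step_arm(series=[[0,0,0.002,0,0,0],[0,0,0.004,0,0,0],[0,0,0.006,0,0,0],[0,0,0.006,0,0,0]])

```text
clock: 12.28
position: [561.9, -19.4, 160.7]
ee_rot: [0.983, 0.182, 0.001, 0.0]
contact_force: [-0.1, 0.7, -1.4]
gripper_width: 13.0
```

step_arm(series=[[0,0,0.002,0,0,0],[0,0,0.004,0,0,0],[0,0,0.005,0,0,0],[0,0,0.005,0,0,0]])

```text
clock: 12.62
position: [561.4, -19.5, 162.0]
ee_rot: [0.983, 0.182, 0.0, 0.0]
contact_force: [-0.4, 0.1, -1.2]
gripper_width: 13.3
```

```bash
python3 look.py k wrist scene; python3 - <<'E'
from h import *
r=pickle.load(open("scene_k.pkl","rb"))
crop(r,270,210,80,80,8,"pics/sk2.png");w=pickle.load(open("wrist_k.pkl","rb"))
crop(w,180,150,130,100,6,"pics/wk2.png")
E
```

```text
12.6167 [561.44084234 -19.45811498 161.96379569] [9.83247727e-01 1.82273614e-01 4.85765197e-04 2.46722583e-05] [-0.44642204  0.05899087 -1.1913152 ] 13.336889927582627
```

View pics/wk2.png

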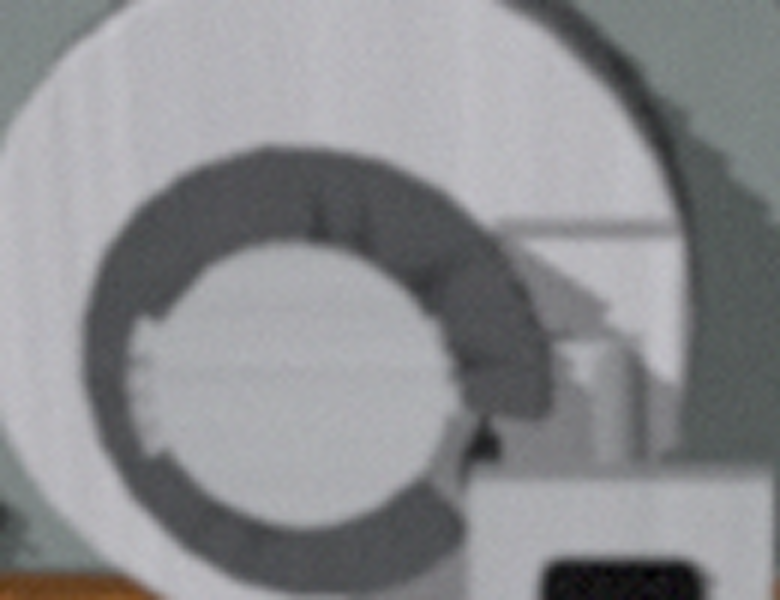

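View pics/sk2.png

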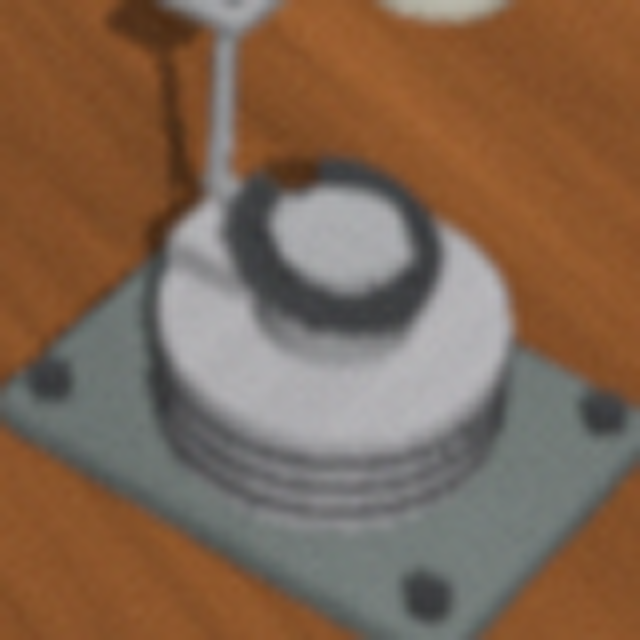

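step_arm(series=[[0,0,0.0015,0,0,0],[0,0,0.003,0,0,0],[0,0,0.005,0,0,0],[0,0,0.005,0,0,0]])

```text
clock: 13.05
position: [561.3, -19.6, 163.8]
ee_rot: [0.983, 0.182, 0.0, 0.0]
contact_force: [-0.2, 0.5, -1.2]
gripper_width: 13.1
```

step_arm(series=[[0,0,0.0015,0,0,0],[0,0,0.0025,0,0,0],[0,0,0.0025,0,0,0]])

```text
clock: 13.3
position: [561.2, -19.5, 164.7]
ee_rot: [0.983, 0.182, 0.0, 0.0]
contact_force: [-0.3, -0.8, -0.9]
gripper_width: 13.3
```

step_arm(series=[[0,0,-0.003,0,0,0],[0,0,-0.006,0,0,0],[0,0,-0.01,0,0,0],[0,0,-0.01,0,0,0]])

```text
clock: 13.63
position: [560.9, -19.5, 160.0]
ee_rot: [0.983, 0.182, -0.0, -0.0]
contact_force: [0.5, 0.3, -0.9]
gripper_width: 13.3
```

```bash
python3 look.py l wrist scene; python3 - <<'E'
from h import *
r=pickle.load(open("scene_l.pkl","rb"))
crop(r,270,210,80,80,8,"pics/sl2.png");w=pickle.load(open("wrist_l.pkl","rb"))
crop(w,180,150,130,100,6,"pics/wl2.png")
E
```

```text
13.6333 [560.87135038 -19.53238911 160.04290836] [ 9.83266662e-01  1.82171591e-01 -4.23835590e-04 -5.19848035e-05] [ 0.46035551  0.341574   -0.88185165] 13.265672841466046
```

View pics/wl2.png

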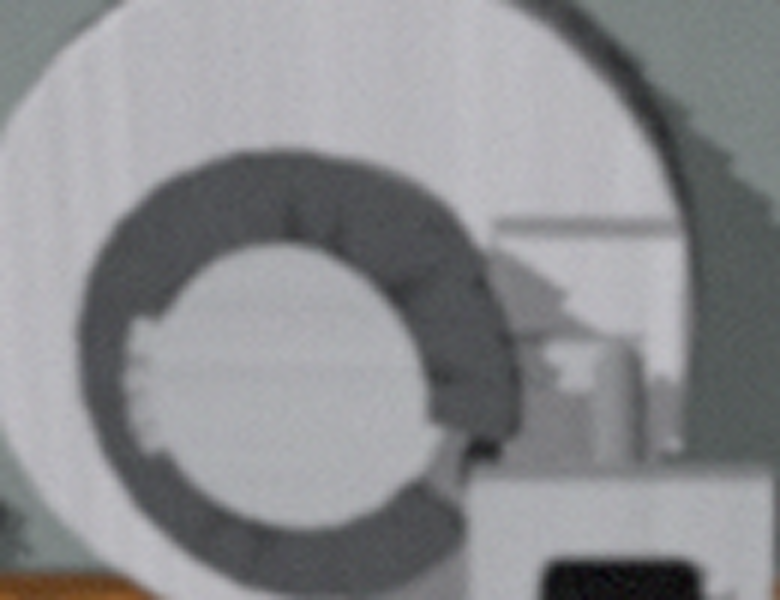

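View pics/sl2.png

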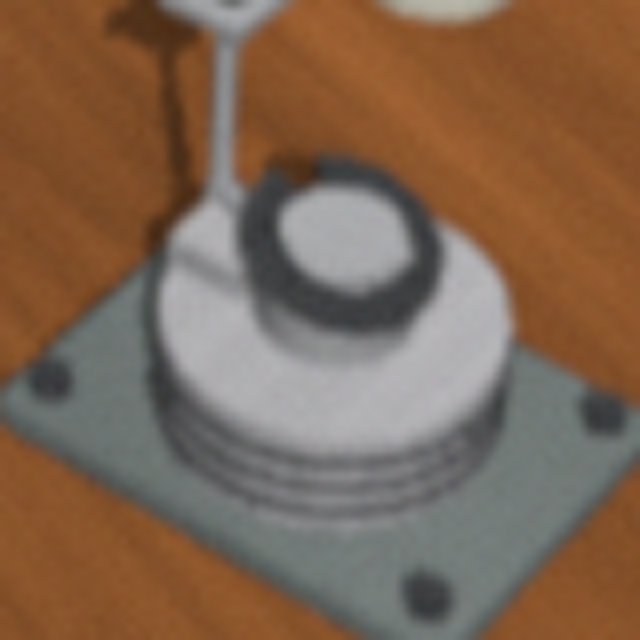

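step_arm(series=[[0.0045,-0.012,0,0,0,0],[0.009,-0.024,0,0,0,0],[0.018,-0.047,0,0,0,0],[0.027,-0.07,0,0,0,0],[0.027,-0.07,0,0,0,0]])

```text
clock: 14.15
position: [572.7, -49.4, 160.4]
ee_rot: [0.983, 0.181, 0.0, 0.0]
contact_force: [0.6, 0.2, -0.8]
gripper_width: 13.1
```

step_arm(series=[[0,0,0.05,0,0,0],[0,0,0.1,0,0,0],[0,0,0.14,0,0,0],[0,0,0.14,0,0,0],[0,0,0.14,0,0,0]])

```text
clock: 14.57
position: [572.2, -47.7, 217.1]
ee_rot: [0.983, 0.182, 0.001, -0.0]
contact_force: [0.1, -0.2, -1.1]
gripper_width: 13.3
```

```bash
python3 look.py m wrist scene; python3 - <<'E'
from h import *
r=pickle.load(open("scene_m.pkl","rb"))
crop(r,270,210,80,80,8,"pics/sm2.png");w=pickle.load(open("wrist_m.pkl","rb"))
crop(w,150,80,200,150,4,"pics/wm2.png")
E
```

```text
14.5667 [572.22319863 -47.67110868 217.07662826] [ 9.83319741e-01  1.81882830e-01  9.34860832e-04 -2.21560385e-04] [ 0.07283811 -0.22344947 -1.08712586] 13.325193511235108
```

View pics/wm2.png

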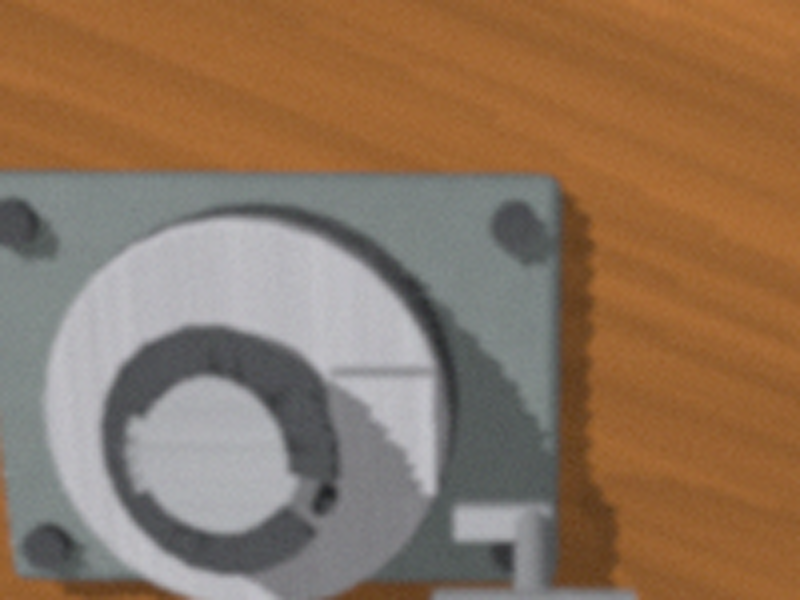

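View pics/sm2.png

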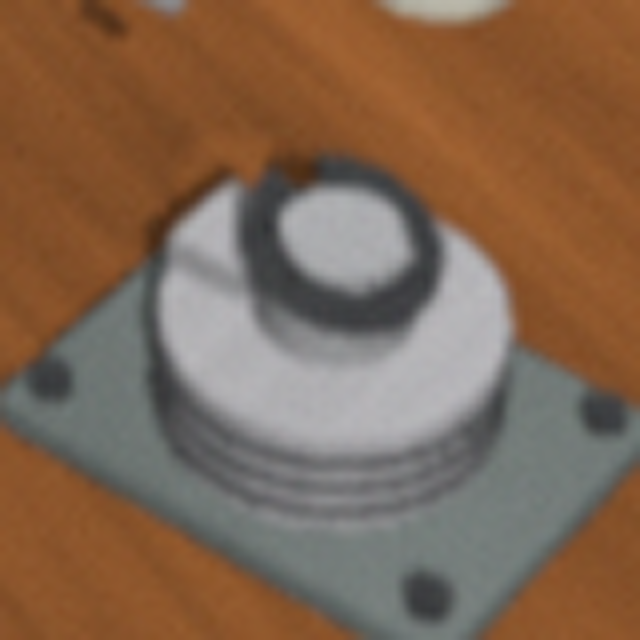

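step_arm(series=[[-0.02,-0.07,0.005,0,0,-0.06],[-0.045,-0.16,0.005,0,0,-0.12],[-0.07,-0.25,0.005,0,0,-0.18],[-0.1,-0.34,0.005,0,0,-0.24],[-0.13,-0.43,0.005,0,0,-0.3],[-0.16,-0.52,0.005,0,0,-0.36],[-0.185,-0.6,0.005,0,0,-0.42],[-0.2025,-0.6585,0.005,0,0,-0.462],[-0.2025,-0.6585,0.005,0,0,-0.462],[-0.2025,-0.6585,0.005,0,0,-0.462],[-0.2025,-0.6585,0.005,0,0,-0.462]])

```text
clock: 15.58
position: [490.5, -310.6, 217.3]
ee_rot: [0.984, -0.179, -0.001, -0.0]
contact_force: [-0.1, 0.4, -2.0]
gripper_width: 13.2
```

```bash
python3 look.py n wrist; python3 - <<'E'
from h import *
w=pickle.load(open("wrist_n.pkl","rb"))
crop(w,230,120,100,150,4,"pics/wn2.png")
w=pickle.load(open("wrist_d.pkl","rb"))
crop(w,230,120,100,150,4,"pics/wd3.png")
a=cv2.imread("pics/wn2.png");b=cv2.imread("pics/wd3.png");cv2.imwrite("pics/nd.png",np.hstack([b,a]))
E
```

```text
15.5833 [ 490.49481704 -310.57978069  217.33505396] [ 9.83930943e-01 -1.78546075e-01 -1.04813998e-03 -3.15701808e-04] [-0.13430298  0.42026723 -1.99372528] 13.204174579248868
```

View pics/nd.png

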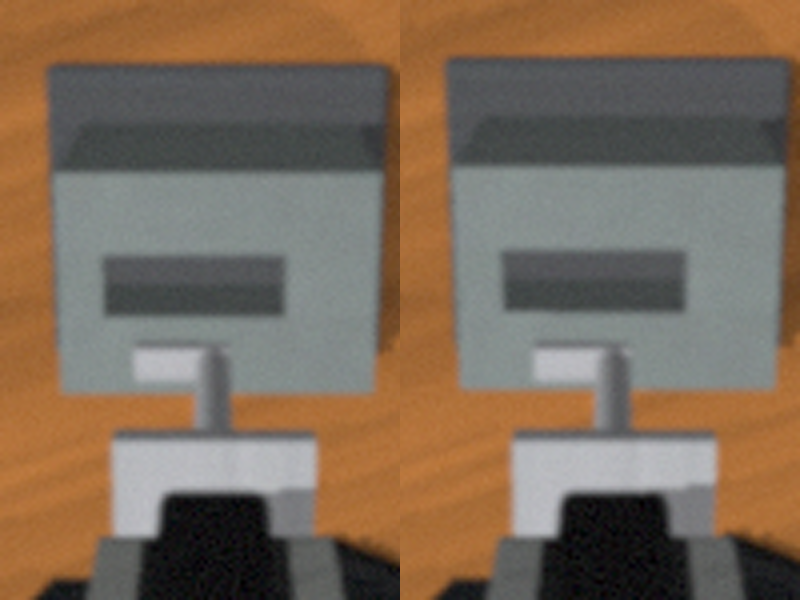

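step_arm(series=[[0,0,-0.06,0,0,0],[0,0,-0.12,0,0,0],[0,0,-0.18,0,0,0],[0,0,-0.23,0,0,0],[0,0,-0.265,0,0,0],[0,0,-0.285,0,0,0],[0,0,-0.292,0,0,0],[0,0,-0.292,0,0,0]])

```text
clock: 16.3
position: [491.2, -310.3, 101.4]
ee_rot: [0.984, -0.178, -0.0, 0.0]
contact_force: [-0.4, 0.0, 0.2]
gripper_width: 13.5
```

step_arm(series=[[0,0,-0.003,0,0,0],[0,0,-0.006,0,0,0],[0,0,-0.0065,0,0,0],[0,0,-0.0065,0,0,0]])

```text
clock: 16.63
position: [491.2, -311.1, 99.7]
ee_rot: [0.984, -0.179, 0.001, 0.0]
contact_force: [-0.2, -0.4, -0.6]
gripper_width: 13.4
```

```bash
python3 look.py o wrist scene; python3 - <<'E'
from h import *
w=pickle.load(open("wrist_o.pkl","rb"));s=pickle.load(open("scene_o.pkl","rb"))
a=cv2.resize(w["image"][170:370,200:400,::-1],(400,400));b=cv2.resize(s["image"][120:220,210:310,::-1],(400,400));cv2.imwrite("pics/o2.png",np.hstack([a,b]))
E
```

```text
16.6333 [ 491.19959017 -311.05430581   99.73089353] [ 9.83911352e-01 -1.78656395e-01  5.81556076e-04  7.25815267e-05] [-0.24112414 -0.35764493 -0.60331329] 13.376523375514196
```

View pics/o2.png

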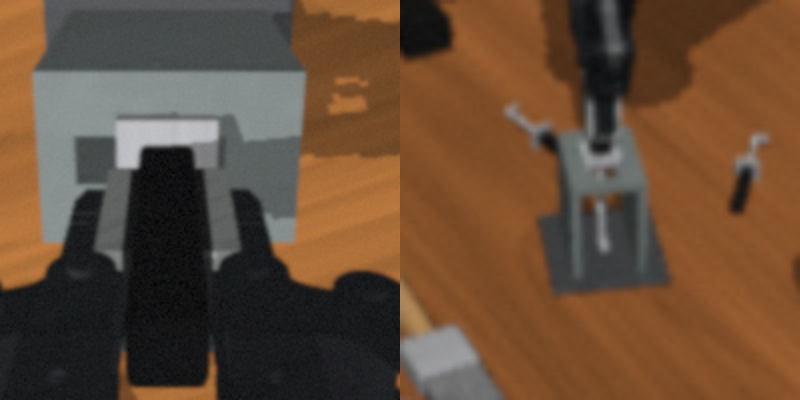

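step_arm(series=[[0,0,-0.001,0,0,0],[0,0,-0.002,0,0,0],[0,0,-0.002,0,0,0],[0,0,-0.002,0,0,0]])

```text
clock: 17.07
position: [491.0, -311.1, 98.7]
ee_rot: [0.984, -0.179, 0.0, 0.0]
contact_force: [-0.0, 0.9, 1.9]
gripper_width: 13.4
```

step_arm(series=[[0,0,0,0,0,0],[0,0,0,0,0,0],[0,0,0,0,0,0],[0,0,0,0,0,0],[0,0,0,0,0,0],[0,0,0,0,0,0]], jaw=1)

```text
clock: 17.57
position: [490.9, -310.9, 98.2]
ee_rot: [0.984, -0.179, -0.0, -0.0]
contact_force: [0.3, -0.5, 0.5]
gripper_width: 83.9
```

step_arm(series=[[0,0,0.03,0,0,0],[0,0,0.08,0,0,0],[0,0,0.16,0,0,0],[0,0,0.25,0,0,0],[0,0,0.32,0,0,0],[0,0,0.36,0,0,0],[0,0,0.36,0,0,0]])

```text
clock: 18.15
position: [492.9, -312.0, 247.4]
ee_rot: [0.984, -0.178, 0.005, 0.001]
contact_force: [0.6, 0.3, 0.1]
gripper_width: 85.4
```

```bash
python3 look.py p wrist scene; python3 - <<'E'
from h import *
w=pickle.load(open("wrist_p.pkl","rb"));s=pickle.load(open("scene_p.pkl","rb"))
a=cv2.resize(w["image"][100:300,200:400,::-1],(400,400));b=cv2.resize(s["image"][120:220,210:310,::-1],(400,400));cv2.imwrite("pics/p2.png",np.hstack([a,b]))
E
```

```text
18.15 [ 492.90739894 -311.98193655  247.40968576] [ 0.98395616 -0.1783455   0.00464785  0.00124829] [0.58936342 0.28769266 0.14505506] 85.38281168882611
```

View pics/p2.png

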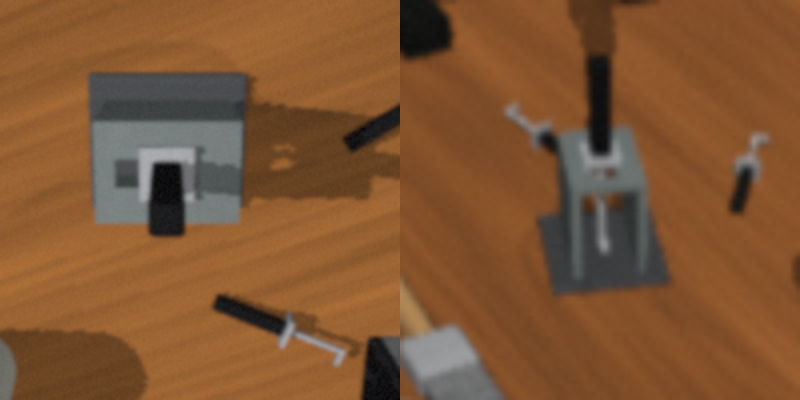

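step_arm(series=[[0.015,0.09,0,0,0,-0.07],[0.03,0.18,0,0,0,-0.14],[0.045,0.28,0,0,0,-0.21],[0.06,0.38,0,0,0,-0.28],[0.08,0.48,0,0,0,-0.35],[0.1,0.58,0,0,0,-0.42],[0.12,0.68,0,0,0,-0.49],[0.13,0.76,0,0,0,-0.53],[0.136,0.8155,0,0,0,-0.539],[0.136,0.8155,0,0,0,-0.539],[0.136,0.8155,0,0,0,-0.539]])

```text
clock: 19.17
position: [544.5, 16.3, 240.4]
ee_rot: [0.824, -0.566, -0.001, 0.001]
contact_force: [0.3, -0.1, -0.8]
gripper_width: 85.1
```

```bash
python3 look.py q wrist scene; python3 -c "
from bench import arm;print(arm.read_state()['joints'])"; python3 - <<'E'
from h import *
w=pickle.load(open("wrist_q.pkl","rb"))
crop(w,220,100,130,110,6,"pics/wq2.png")
r=pickle.load(open("scene_q.pkl","rb"))
crop(r,270,210,80,80,8,"pics/sq2.png")
E
```

```text
19.1667 [544.54732002  16.34924233 240.37273746] [ 0.82439083 -0.56601775 -0.00129596  0.0014106 ] [ 0.33497005 -0.09954224 -0.8331105 ] 85.08459230378539
[ 3.24636241e-01  2.42720287e-01 -1.72540070e-01 -1.78249462e-04
 -1.15825885e+00  4.01418370e-02]
```

View pics/wrist_q.png

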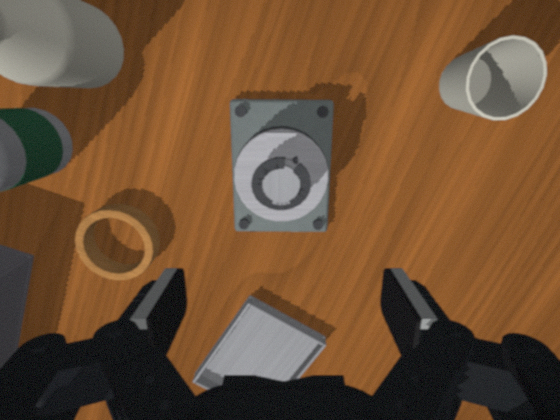

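View pics/wq2.png

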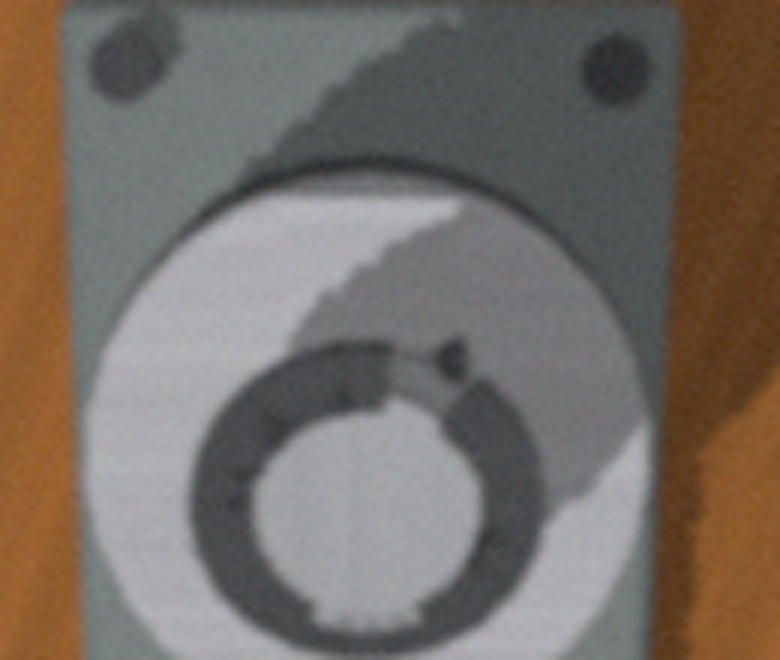

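View pics/sq2.png

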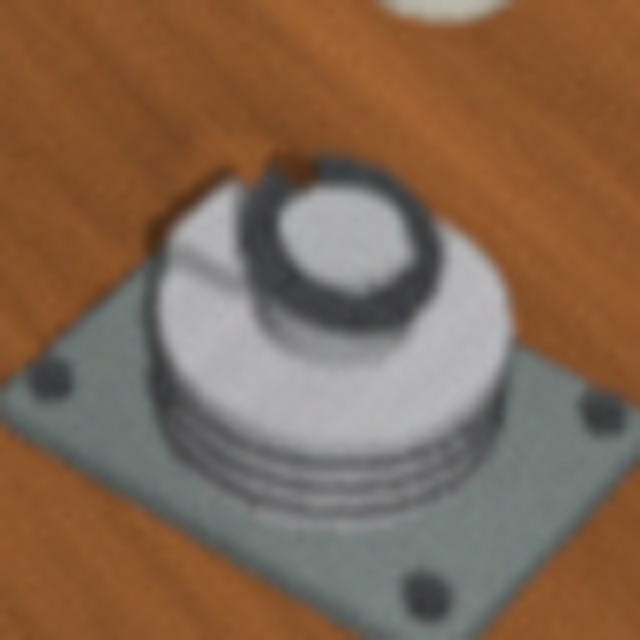

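```bash
python3 - <<'E'
from h import *
np.set_printoptions(precision=1,suppress=True)
w=pickle.load(open("wrist_q.pkl","rb"));f=lambda x,y:(220+x/6,100+y/6)
u=np.array([np.cos(-1.205),np.sin(-1.205)]);v=np.array([-u[1],u[0]])
def q(x,y,z):
    p=onz(w,f(x,y),z)[:2];d=p-[545.3,15.2];print((x,y,z),p,"head frame",d@u,d@v)
q(192,505,76);q(543,505,76);q(367,655,69);q(370,342,81);q(366,620,76.5);q(368,188,60.5);q(86,465,50);q(650,465,50)
E
```

```text
(192, 505, 76) [571.2  26.3] head frame -1.1431226271986583 28.137170301461218
(543, 505, 76) [520.    6.7] head frame -1.1246579854351952 -26.626385412014667
(367, 655, 69) [536.   41.8] head frame -28.158261436833065 0.8733652956469977
(370, 342, 81) [554.7  -8.3] head frame 25.261906582552864 0.368064829758229
(366, 620, 76.5) [539.2  34. ] head frame -19.79187545067333 1.0116399517204513
(368, 188, 60.5) [562.4 -27.4] head frame 45.9033271360744 0.6906855977530486
(86, 465, 50) [589.9  33.2] head frame -0.841678782621593 48.13190845683069
(650, 465, 50) [501.4  -0.8] head frame -0.8019574656114602 -46.72904810155879
```

step_arm(series=[[0.001,0.0025,-0.08,0,0,0],[0.001,0.0025,-0.16,0,0,0],[0.001,0.0025,-0.24,0,0,0],[0.001,0.0025,-0.31,0,0,0],[0.001,0.0025,-0.37,0,0,0],[0.001,0.0025,-0.41,0,0,0],[0.001,0.0025,-0.42,0,0,0],[0.001,0.0025,-0.42,0,0,0]])

```text
clock: 19.93
position: [544.7, 14.8, 72.9]
ee_rot: [0.823, -0.568, -0.001, 0.001]
contact_force: [0.7, 0.2, 0.3]
gripper_width: 85.3
```

step_arm(series=[[0,0,-0.01,0,0,0],[0,0,-0.02,0,0,0],[0,0,-0.03,0,0,0],[0,0,-0.04,0,0,0],[0,0,-0.043,0,0,0],[0,0,-0.043,0,0,0]])

```text
clock: 20.43
position: [545.5, 16.3, 56.9]
ee_rot: [0.824, -0.567, -0.0, 0.0]
contact_force: [0.7, 0.2, 0.1]
gripper_width: 85.4
```

```bash
python3 look.py r wrist scene; python3 - <<'E'
from h import *
r=pickle.load(open("scene_r.pkl","rb"))
crop(r,260,150,110,130,5,"pics/sr2.png")
E
```

```text
20.4333 [545.5321638   16.25022927  56.91953901] [ 8.23682583e-01 -5.67051102e-01 -1.50712331e-04  1.63957969e-04] [0.69660228 0.21073591 0.13336255] 85.39046206040562
```

View pics/wrist_r.png

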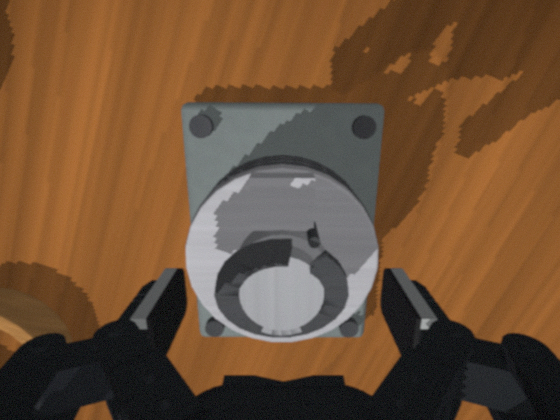

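View pics/sr2.png

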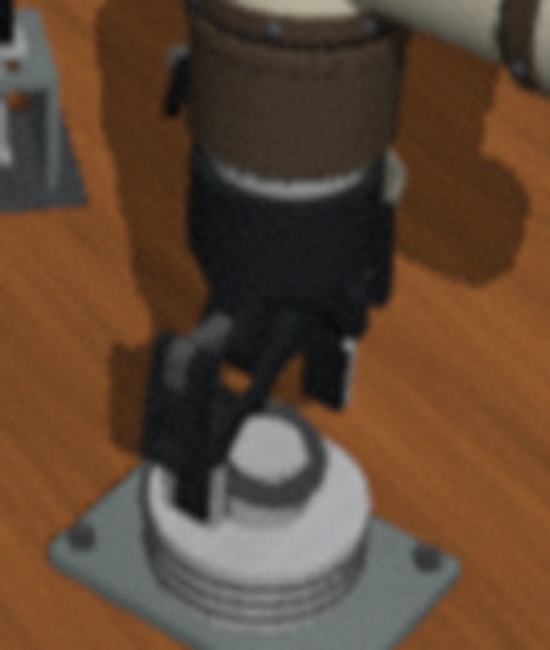

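step_arm(series=[[0,0,0,0,0,0],[0,0,0,0,0,0],[0,0,0,0,0,0],[0,0,0,0,0,0],[0,0,0,0,0,0],[0,0,0,0,0,0]], jaw=-1)

```text
clock: 21.03
position: [546.6, 16.6, 57.8]
ee_rot: [0.824, -0.567, 0.001, -0.001]
contact_force: [0.8, 1.3, 3.1]
gripper_width: 52.6
```

```bash
python3 look.py s wrist scene; python3 - <<'E'
from h import *
r=pickle.load(open("scene_s.pkl","rb"))
a=cv2.resize(r["image"][210:290,270:350,::-1],(400,400),interpolation=2)
w=pickle.load(open("wrist_s.pkl","rb"));b=cv2.resize(w["image"][200:380,190:370,::-1],(400,400),interpolation=2)
cv2.imwrite("pics/s2.png",np.hstack([a,b]))
E
```

```text
21.0333 [546.57371687  16.55777988  57.7789905 ] [ 8.23781422e-01 -5.66906583e-01  7.06256811e-04 -7.71741064e-04] [0.77080207 1.28853925 3.13169533] 52.58131132892587
```

View pics/s2.png

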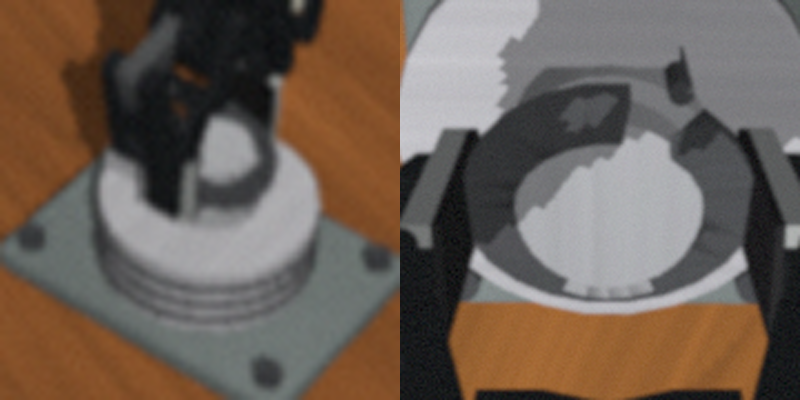

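step_arm(series=[[-0.0007,0.0018,0.0015,0,0,0],[-0.0014,0.0036,0.003,0,0,0],[-0.002,0.0054,0.006,0,0,0],[-0.0028,0.0072,0.009,0,0,0],[-0.0028,0.0072,0.009,0,0,0]])

```text
clock: 21.55
position: [544.7, 19.4, 60.7]
ee_rot: [0.824, -0.567, 0.0, -0.0]
contact_force: [1.6, 0.0, 0.0]
gripper_width: 52.5
```

```bash
python3 look.py t wrist; python3 - <<'E'
from h import *
w=pickle.load(open("wrist_t.pkl","rb"));b=cv2.resize(w["image"][200:380,190:370,::-1],(500,500),interpolation=2)
cv2.imwrite("pics/t2.png",b)
E
```

```text
21.55 [544.74552085  19.41831416  60.65508909] [ 8.23609309e-01 -5.67157491e-01  2.43529596e-05 -2.93414442e-04] [1.58081366 0.02880409 0.00663192] 52.51919635793203
```

View pics/t2.png

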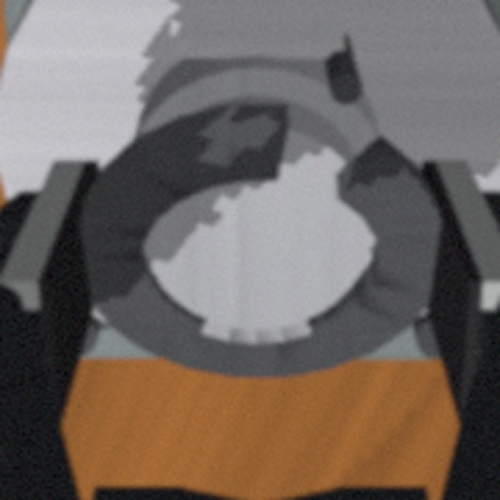

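step_arm(series=[[-0.0005,0.001,0.003,0,0,0],[-0.0005,0.001,0.006,0,0,0],[-0.0005,0.001,0.009,0,0,0],[-0.0005,0.001,0.012,0,0,0],[-0.0005,0.001,0.012,0,0,0]])

```text
clock: 22.02
position: [543.8, 19.5, 65.4]
ee_rot: [0.824, -0.567, -0.0, 0.0]
contact_force: [-0.3, 1.0, -0.9]
gripper_width: 52.9
```

step_arm(series=[[0,0,0.004,0,0,0],[0,0,0.008,0,0,0],[0,0,0.012,0,0,0],[0,0,0.015,0,0,0],[0,0,0.015,0,0,0]])

```text
clock: 22.43
position: [544.5, 19.4, 71.9]
ee_rot: [0.824, -0.567, 0.0, -0.0]
contact_force: [0.1, 0.4, -1.1]
gripper_width: 52.7
```

```bash
python3 look.py u wrist; python3 - <<'E'
from h import *
w=pickle.load(open("wrist_u.pkl","rb"));b=cv2.resize(w["image"][200:380,190:370,::-1],(500,500),interpolation=2)
cv2.imwrite("pics/u2.png",b)
E
```

```text
22.4333 [544.50239799  19.41949311  71.88063987] [ 8.23648160e-01 -5.67101113e-01  1.56998774e-04 -1.06303299e-04] [ 0.10656595  0.41862247 -1.05616496] 52.73372231138218
```

View pics/u2.png

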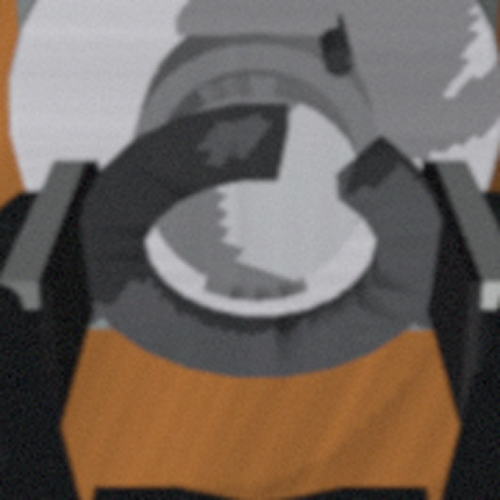

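step_arm(series=[[0,0,0.05,0,0,0],[0,0,0.12,0,0,0],[0,0,0.2,0,0,0],[0,0,0.22,0,0,0]])

```text
clock: 22.82
position: [547.2, 19.9, 164.6]
ee_rot: [0.824, -0.567, 0.003, -0.003]
contact_force: [0.4, 2.1, 0.7]
gripper_width: 52.7
```

step_arm(series=[[-0.02,0.07,0,0,0,0.07],[-0.04,0.14,0,0,0,0.14],[-0.06,0.21,0,0,0,0.21],[-0.08,0.28,0,0,0,0.28],[-0.1,0.35,0,0,0,0.35],[-0.12,0.42,0,0,0,0.42],[-0.14,0.49,0,0,0,0.49],[-0.155,0.55,0,0,0,0.56],[-0.175,0.62,0,0,0,0.62],[-0.175,0.62,0,0,0,0.64],[-0.175,0.62,0,0,0,0.64],[-0.175,0.62,0,0,0,0.64]])

```text
clock: 23.82
position: [474.0, 267.4, 159.1]
ee_rot: [0.995, -0.1, -0.0, 0.0]
contact_force: [0.7, 0.6, -1.2]
gripper_width: 52.9
```

```bash
python3 look.py v wrist scene
```

```text
23.8167 [473.99604041 267.39578128 159.06764977] [ 9.94942839e-01 -1.00441234e-01 -3.96497992e-04  3.84393740e-04] [ 0.65839084  0.59715723 -1.17532167] 52.94894354881315
```

View pics/wrist_v.png

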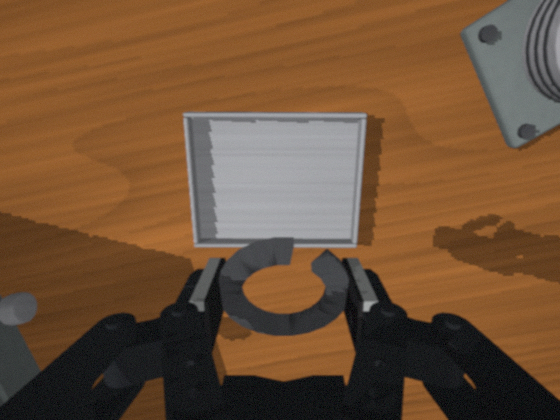

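View pics/scene_v.png

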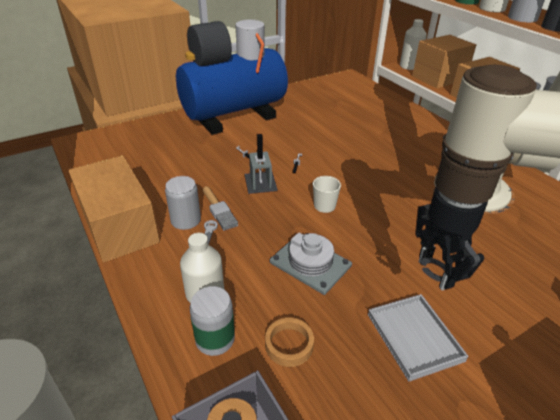

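```bash
python3 - <<'E'
from h import *
np.set_printoptions(precision=1,suppress=True)
w=pickle.load(open("wrist_v.pkl","rb"))
P=[onz(w,c,18) for c in [(185,114),(366,114),(357,247),(194,248)]];print(P,np.mean(P,0))
for a,b in((1,0),(2,3)):
  v=P[b]-P[a];print(np.arctan2(v[1],v[0])*57.3,np.linalg.norm(v))
E
```

```text
[array([553.4, 332.7,  18. ]), array([524. , 188.7,  18. ]), array([408.1, 211.8,  18. ]), array([437.2, 358.9,  18. ])] [480.7 273.   18. ]
78.45215141053612 146.89318160670345
78.80673743734297 149.92865880989658
```

step_arm(series=[[0.009,0.007,-0.06,0,0,0],[0.009,0.007,-0.13,0,0,0],[0.009,0.007,-0.2,0,0,0],[0.009,0.007,-0.26,0,0,0],[0.009,0.007,-0.31,0,0,0],[0.009,0.007,-0.335,0,0,0],[0.009,0.007,-0.335,0,0,0],[0.009,0.007,-0.335,0,0,0]])

```text
clock: 24.58
position: [478.6, 270.0, 25.8]
ee_rot: [0.995, -0.1, 0.0, 0.0]
contact_force: [0.9, 0.0, -0.2]
gripper_width: 52.3
```

step_arm(series=[[0,0,-0.01,0,0,0],[0,0,-0.02,0,0,0],[0,0,-0.03,0,0,0],[0,0,-0.03,0,0,0],[0,0,-0.03,0,0,0]])

```text
clock: 25.0
position: [478.0, 270.4, 13.6]
ee_rot: [0.995, -0.1, 0.0, -0.0]
contact_force: [-0.4, 0.4, -0.4]
gripper_width: 53.2
```

```bash
python3 look.py w wrist scene; python3 - <<'E'
from h import *
r=pickle.load(open("scene_w.pkl","rb"))
crop(r,360,250,120,130,5,"pics/sw2.png")
E
```

```text
25.0 [478.00540556 270.35188265  13.62531235] [ 9.94973687e-01 -1.00136702e-01  4.14474401e-05 -4.65545295e-05] [-0.42363235  0.43341133 -0.37434769] 53.1716608276249
```

View pics/wrist_w.png

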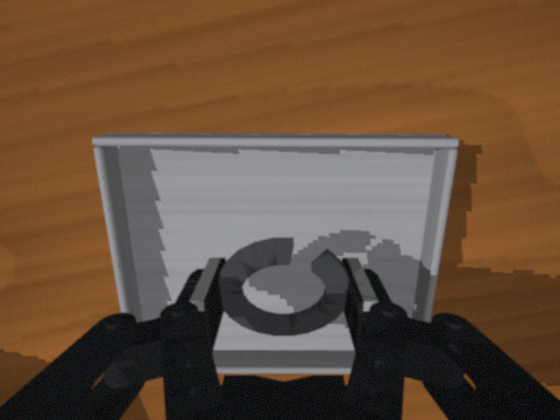

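View pics/sw2.png

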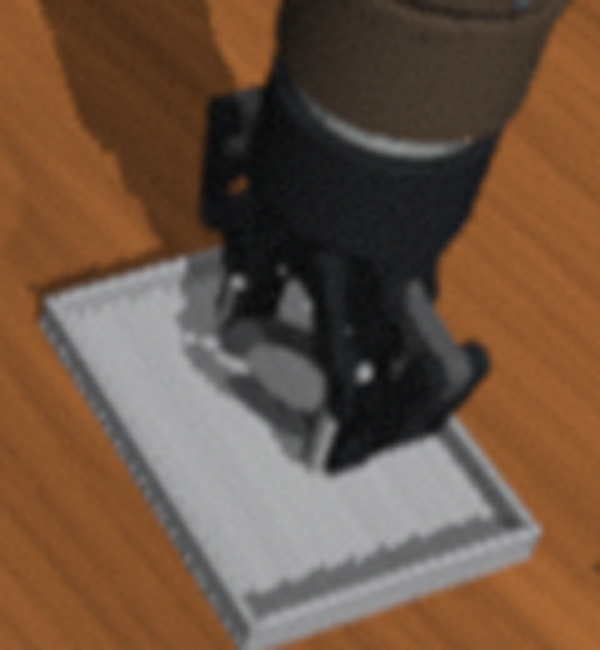

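step_arm(series=[[0,0,-0.003,0,0,0],[0,0,-0.006,0,0,0],[0,0,-0.009,0,0,0],[0,0,-0.01,0,0,0],[0,0,-0.01,0,0,0]])

```text
clock: 25.52
position: [477.9, 270.3, 9.3]
ee_rot: [0.995, -0.1, -0.0, 0.0]
contact_force: [0.3, 0.5, -1.0]
gripper_width: 52.8
```

step_arm(series=[[0,0,-0.002,0,0,0],[0,0,-0.004,0,0,0],[0,0,-0.004,0,0,0]])

```text
clock: 25.77
position: [477.9, 270.3, 7.7]
ee_rot: [0.995, -0.1, -0.0, 0.0]
contact_force: [0.3, 0.2, -0.4]
gripper_width: 52.3
```

step_arm(series=[[0,0,-0.002,0,0,0],[0,0,-0.004,0,0,0],[0,0,-0.004,0,0,0]])

```text
clock: 26.02
position: [477.9, 270.3, 6.2]
ee_rot: [0.995, -0.1, -0.0, 0.0]
contact_force: [-0.4, 0.3, -0.8]
gripper_width: 52.8
```

step_arm(series=[[0,0,-0.002,0,0,0],[0,0,-0.003,0,0,0],[0,0,-0.003,0,0,0]])

```text
clock: 26.27
position: [478.0, 270.3, 5.0]
ee_rot: [0.995, -0.1, -0.0, 0.0]
contact_force: [-0.6, 0.7, -0.3]
gripper_width: 52.7
```

step_arm(series=[[0,0,-0.002,0,0,0],[0,0,-0.003,0,0,0],[0,0,-0.003,0,0,0]])

```text
clock: 26.52
position: [477.9, 270.3, 3.8]
ee_rot: [0.995, -0.1, -0.0, 0.0]
contact_force: [-0.3, 0.5, -0.5]
gripper_width: 52.7
```

step_arm(series=[[0,0,-0.002,0,0,0],[0,0,-0.003,0,0,0],[0,0,-0.003,0,0,0]])

```text
clock: 26.77
position: [477.9, 270.3, 2.6]
ee_rot: [0.995, -0.1, -0.0, 0.0]
contact_force: [0.1, 0.0, -0.4]
gripper_width: 52.5
```

step_arm(series=[[0,0,-0.002,0,0,0],[0,0,-0.003,0,0,0],[0,0,-0.003,0,0,0]])

```text
clock: 27.02
position: [477.9, 270.3, 1.4]
ee_rot: [0.995, -0.1, -0.0, 0.0]
contact_force: [0.1, 0.1, -0.5]
gripper_width: 52.5
```

step_arm(series=[[0,0,-0.002,0,0,0],[0,0,-0.003,0,0,0],[0,0,-0.003,0,0,0]])

```text
clock: 27.27
position: [478.1, 270.4, 0.7]
ee_rot: [0.995, -0.1, 0.0, -0.0]
contact_force: [-0.3, -0.2, 3.4]
gripper_width: 52.7
```

step_arm(series=[[0,0,-0.001,0,0,0],[0,0,-0.0025,0,0,0],[0,0,-0.0025,0,0,0]])

```text
clock: 27.52
position: [478.1, 270.4, 0.7]
ee_rot: [0.995, -0.1, 0.0, -0.0]
contact_force: [-4.2, -2.3, 9.5]
gripper_width: 52.6
```

```bash
python3 look.py x wrist scene; python3 - <<'E'
from h import *
r=pickle.load(open("scene_x.pkl","rb"))
crop(r,360,250,120,130,5,"pics/sx2.png")
E
```

```text
27.5167 [478.12340521 270.4229081    0.68351211] [ 9.94991538e-01 -9.99588896e-02  2.30898375e-04 -8.11034529e-05] [-4.15095703 -2.32198609  9.51618248] 52.55258556608368
```

View pics/sx2.png

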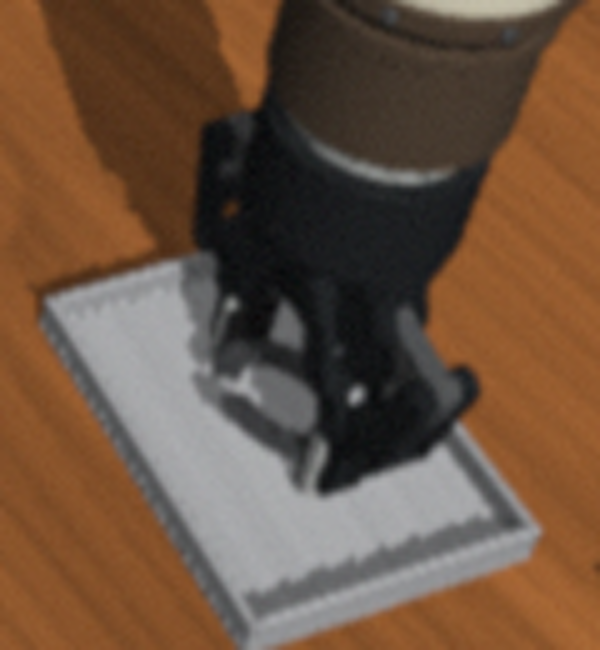

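View pics/wrist_x.png

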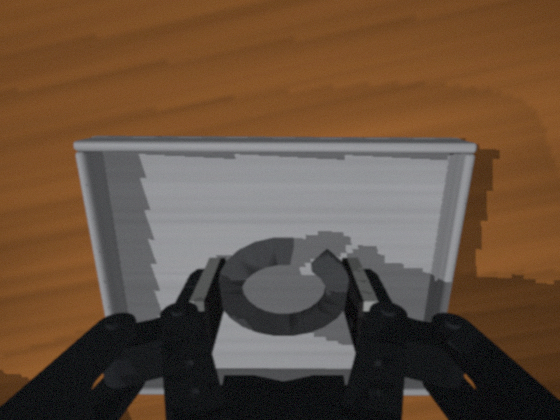

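step_arm(series=[[0,0,0.004,0,0,0],[0,0,0.004,0,0,0]])

```text
clock: 27.78
position: [478.2, 270.5, 1.1]
ee_rot: [0.995, -0.1, 0.0, -0.0]
contact_force: [0.6, 0.8, -0.0]
gripper_width: 52.8
```

step_arm(series=[[0,0,0,0,0,0],[0,0,0,0,0,0],[0,0,0,0,0,0],[0,0,0,0,0,0],[0,0,0,0,0,0],[0,0,0,0,0,0]], jaw=0.6)

```text
clock: 28.28
position: [478.0, 270.3, 0.8]
ee_rot: [0.995, -0.1, -0.0, 0.0]
contact_force: [1.0, 0.6, -0.8]
gripper_width: 67.9
```

```bash
python3 look.py y wrist scene
```

```text
28.2833 [477.99562739 270.32968228   0.79223655] [ 9.94975916e-01 -1.00114533e-01 -4.74493637e-05  6.20247743e-05] [ 0.96597102  0.64894055 -0.78034576] 67.94138612977189
```

View pics/wrist_y.png

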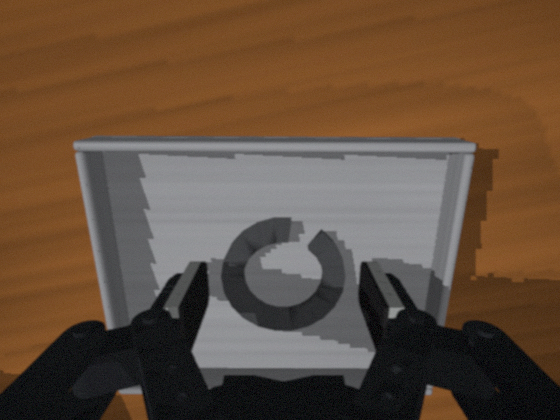

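Ring released in the tray and looks flat. Retreat up and check.

step_arm(series=[[0,0,0.03,0,0,0],[0,0,0.08,0,0,0],[0,0,0.16,0,0,0],[0,0,0.25,0,0,0],[0,0,0.34,0,0,0],[0,0,0.42,0,0,0],[0,0,0.42,0,0,0],[0,0,0.42,0,0,0]])

```text
clock: 29.05
position: [478.7, 271.1, 171.2]
ee_rot: [0.995, -0.1, 0.002, -0.002]
contact_force: [-0.3, -0.1, -0.7]
gripper_width: 68.1
```

```bash
python3 look.py z wrist scene top; python3 - <<'E'
from h import *
r=pickle.load(open("scene_z.pkl","rb"));w=pickle.load(open("wrist_z.pkl","rb"))
a=cv2.resize(r["image"][290:380,365:470,::-1],(467,400),interpolation=2)
b=cv2.resize(w["image"][90:290,170:370,::-1],(330,400),interpolation=2)
cv2.imwrite("pics/z2.png",np.hstack([a,b]))
E
```

```text
29.05 [478.70602088 271.14689565 171.2419179 ] [ 0.99496955 -0.10014091  0.00162806 -0.00217678] [-0.25695285 -0.10909407 -0.73691819] 68.12561486877392
```

View pics/z2.png

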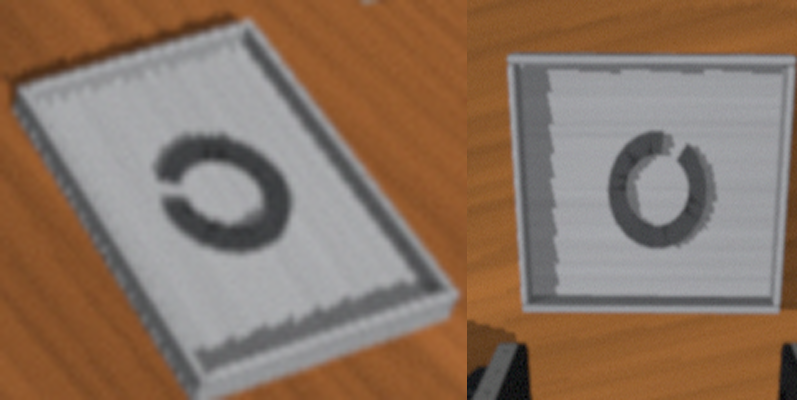

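View pics/scene_z.png

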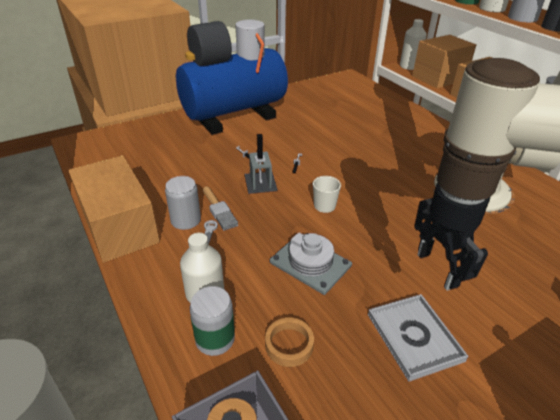

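View pics/top_z.png

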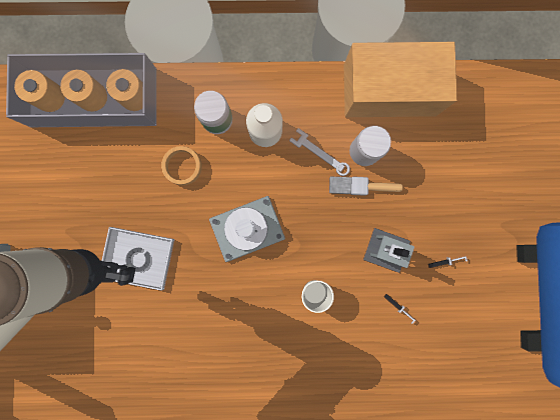

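The ring lies flat in the middle of the tray (138,259 in top view). The pick hangs upright in its stand, and all bystanders are where they were at the start.

```bash
python3 -c "
from bench import arm
print(arm.job_done())"
```

```text
the job is handed in; nothing more can be done
None
```

The job is done and handed in at about 29 s of the 72 s allowed. I lifted the ring's free end out with the hooked pick, hung the pick back in its stand and left the ring lying flat in the tray.

- **Lifting the free end:** I felt for the land with the pick's foot (about 4 N at contact). I then slid the foot under the free end and raised it; the highest reading was about 6 N. It popped onto the stub top and stayed there after the pick was withdrawn.
- **Pick:** it went back into its slot at the same pose it came from, and the images show it hanging upright.
- **Ring:** I gripped it across the head's y sides, drew it about 3 mm to its -x as it rose, and carried it to the tray. I touched down at up to about 9.5 N and released it.

**Last checks:** the scene, top and wrist images show the ring flat in the middle of the tray and the bystanders where they were.

**What disagreed:**
- The gripper read about 52.7 mm across the 56 mm ring. I did not find out why, but the grip held without slipping.
- The scene camera disagreed with the other two by up to about 7 mm at the head, so I relied on the wrist and top cameras and on contact.

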